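# Find the worn winch bush with a no-go plug gauge

### The arm

A 7-joint arm with a two-finger parallel gripper is mounted at the origin on the work surface. World frame = base frame: x ahead of the robot, y to its left, z up, the work surface at z = 0. Lengths are in m, angles in rad, forces in N, time in s.
With the tool pointing down it reaches from about 0.425 to 0.925 m from the base axis. Payload 6.8 kg.
Tool frame: the origin (TCP) lies at the very end of the fingers, on their centre line; the grasp point (between the pads) lies 19 mm behind it; x points along the fingers, y is the direction in which the jaws open and shut, and the axes are right-handed (so a half turn about x gives the same grasp; the last joint's range is limited). The gripper opens to 85 mm and grips with 20 to 120 N. Pads are 22 mm wide; open, the fingers measure 114 mm over their backs; the gripper's body (76 mm by 85 mm) begins 54 mm behind the grasp point. The pads swing forward as they close: fully open they stand 13 mm farther back than shut.
Start: joints at [1.21, 0.477, 0.022, 1.555, -0.011, 1.109, -0.083], TCP at [0.169, -0.654, 0.231] pointing down, gripper open.
Joint ranges: [-2.96, 2.96], [-0.34, 2.1], [-1.41, 1.46], [0.24, 2.44], [-1.37, 4.51], [0.17, 1.92], [-2.96, 2.96]. Speed limits (rad/s): [2.39, 2.39, 3.14, 3.14, 3.14, 3.14, 3.14].

### API

Orientations are given as a rotation vector (axis times angle).
In Python, from bench import get_obs, grab_frame, camera_info, hand_in gives the robot as it stands.
- The arm moves only by the tool apply_moves, never from a script. Its argument "series" is text: rows parted by semicolons, each of 7 numbers parted by spaces: the turn, a rotation vector about the tool's x, y, z in rad, then the shift along the tool's x, y, z in m, then the opening, from 0 (shut) to 1 (fully open). In form: wx wy wz tx ty tz hand; .... A call has 1 to 12 rows; each row is the pose to reach, as a shift and turn from the pose commanded when the call began, along the tool's axes at that moment; what a row does not reach only later rows make up. A row lasts 1/8 s, in which the tool goes at most 62.5 mm and 10.7 degrees, less where a joint would pass 70% of its speed; a pose out of reach is approached as far as the arm can. A call with a gripper value outside its range is refused whole. The fingers move at their own pace and stop on an object; "force" is the grip in N (left out, the last holds). Time passes only in rows, so rows that repeat a pose let the fingers close. It gives the time, the measured TCP pose, the force and the opening at its end, in the units of the state.
- get_obs(): the state, without advancing time (a new reading comes with each control period).
- grab_frame(name): name is "scene" or "top"; returns the picture (400x640x3 uint8, blue, green, red); there is no depth.
- camera_info(name): a dict with "fov_y" (degrees; the focal length in pixels is half the picture's height over the tangent of half this angle, whatever the lens; pixels are square), "cx", "cy" (the principal point, pixels), "D" ([k1, k2, p1, p2, k3] as OpenCV has them; the pictures are not rectified), "rvec" (rotation vector, rad) and "tvec" (3), from world to camera coordinates, as OpenCV has them. Camera axes: x right, y down, z forward; pixel columns grow to the right and rows downward; lengths in m; the calibration is good to about 2 mm. A picture is of the moment at which its call begins. camera_info takes no time and is no camera call.
- hand_in(): hands the job in, once; it reports no verdict.
The state is a dict: "clock": time; "joints": joint angles; "qvel": joint speeds; "tau": joint torques, N m; "tcp_pos": TCP position; "orientation": TCP orientation; "contact_force": force on the tool from outside, world axes, zero at the start; "moment": the same for the moment, N m; "grip_width": finger opening in m.
Only numpy, scipy, OpenCV 4.12 (cv2) and the standard library are available. Lean on these libraries where they do the work, as an engineer would, in place of code of your own. Each camera call takes 0.05 s, during which the arm holds its last target.

### The job

Take the no-go plug gauge from its rest, stand it upright fully down in its stand and let go, then take it again from above by the handle and try its pin in the bushes in the rack until you find the worn one, which it slides into all the way to the collar. Put the gauge back upright, fully down, in its stand, and thread the worn bush, flange down and not dropped, over the spindle of the steel scrap tray until it stands on the tray's floor; leave the two sound bushes standing in the rack and do not disturb the spray can, the spanner and the tape roll.

Things in the scene. Friction and masses are not known exactly. Their poses are not given: they have to be found in the camera images.
- gauge_handle (a point): steel plug gauge, 121 mm long, 0.3 kg, balancing 68 mm from the pin end, round: pin 24 mm wide and 45 mm long, its foot chamfered to 18 mm over 4 mm; a collar 36 mm wide, 6 mm thick; a dark handle 28 mm wide, 70 mm long. Starts lying level in its rest. The point is on the axis in the middle of the handle, 86 mm from the pin's end; z runs from the pin towards the handle's free end
- gauge_tip (a point): the end of the gauge's pin, on its axis; same axes
- rest_axis (a point): fixed plywood rest that carries the gauge level, axis 42 mm above the bench: base 150 x 56 x 8 mm, a cradle under the pin and one under the handle's free end, cheeks to 46 mm high (lift straight up); the handle is free between them for 57 mm. The point is above the middle of the base at the gauge's axis; x runs along the gauge towards its pin end
- stand_hole (a point): fixed plywood block, 66 x 66 mm, 60 mm tall, with one upright hole of 30 mm diameter, 50 mm deep: the gauge's stand. The gauge is home when its collar rests on the block's top, pin down. The point is the centre of the hole's mouth on the top face; z is up
- bush_1_mid (a point): one of three alike bronze bushes: round sleeve 48 mm outside, 60 mm tall, standing on a flange 66 mm wide and 8 mm thick, 0.57 kg. Upright hole right through: a 28 mm wide mouth 10 mm deep in the top, inside it a lining that is worn to 25.5 mm in one bush of the three (drawn anew each time), 22 mm in the two sound ones; 28 mm in the lowest 8 mm. The point is on the axis, half-way up; z is up
- bush_2_mid (a point): see bush_1_mid: the same kind of bush, same point. In the worn bush the gauge pin slides in until its collar meets the bush's top (pin end 15 mm above the underside); in a sound one it stops about 14 mm below the top
- bush_3_mid (a point): see bush_1_mid: the same kind of bush
- rack: fixed low plywood rack with three pockets in a row along its y axis, 95 mm apart, each holding a bush loosely: 90 x 290 mm, floor 6 mm thick, walls up to 16 mm high. Origin under its centre on the bench
- scrap_tray: fixed square tray of dark steel, 160 x 160 mm, walls 24 mm high and 4 mm thick, floor 4 mm thick, with an upright steel spindle in its middle: 24 mm diameter up to 32 mm above the bench, then tapering to 12 mm at its top, 46 mm above the bench. Only the worn bush goes right down over it. Origin under the spindle on the bench; z is up
- spray_can: upright spray can, 60 mm diameter, 170 mm tall: leave alone. Origin under its centre
- wrench: spanner, 190 mm long, lying flat along its x: leave alone
- tape_roll: roll of black tape, 90 mm diameter, 24 mm tall, lying flat: leave alone. Origin under its centre
Mind the look-alikes: they are no part of the job. What is shaped like the part that bears stand_hole but blue is not meant.

How it is judged:
By the outcome, as a careful person would: the job done as asked, in the order asked, and still so for the second after the job is handed in, with the robot touching nothing.
It also fails if it takes over 72 s, if anything falls off the work surface, if the arm or the gripper's body presses on something with over 40 N, if the wrist force passes 120 N, or if a joint passes its speed limit or range.

## Working session

There is one attempt and no reset: what is moved stays moved. The work goes in short steps, Python scripts to look and compute and a tool call to move; the robot and the scene stay as the last step left them, time stands still between calls to the robot, and variables do not carry over. Pictures are saved under pics/ and viewed, and the job is handed in when it is done.

Besides the shell and the picture viewer there is one more tool, called after "Request:" as name(argument=value, ...) on one line, values as JSON. apply_moves: Moves the arm, as the interface text tells. Its arguments: {"type":"object","properties":{"series":{"type":"string"},"force":{"type":"number"}},"required":["series"]}

```bash
ls; mkdir -p pics; python3 - <<'E'
from bench import *
import cv2
print(get_obs())
for n in("scene","top"):
    print(n,camera_info(n)); cv2.imwrite(f"pics/{n}0.png",grab_frame(n))
E
```

```text
pics
{'clock': 0.0, 'joints': array([ 1.20991586,  0.47777093,  0.02233778,  1.55645784, -0.01146784,
        1.10930218, -0.08315249]), 'qvel': array([ 0.00049252,  0.00103067,  0.00045166, -0.00063359, -0.0003047 ,
        0.00089682,  0.0001519 ]), 'tau': array([-2.53487851e-04, -5.96462631e+01,  1.60781465e+00, -2.81195873e+01,
        1.24396576e-02,  9.34784854e-03,  5.69767337e-06]), 'tcp_pos': array([ 0.16864411, -0.65297907,  0.23034256]), 'orientation': array([ 2.08718024,  0.26710936, -2.08799599]), 'contact_force': array([-0.77200472, -0.87475004, -0.13375436]), 'moment': array([-0.0514387, -0.0153036, -0.0252718]), 'grip_width': 0.08534020792520951}
scene {'fov_y': 48.349939777411834, 'cx': 317.2048715528644, 'cy': 199.55267736261484, 'D': array([-0.12112519,  0.        ,  0.        ,  0.        ,  0.        ]), 'rvec': array([ 1.14238659,  2.25225785, -1.08883124]), 'tvec': array([ 0.35160153, -0.26333953,  1.85964203])}
top {'fov_y': 53.20959994916592, 'cx': 316.4624808919356, 'cy': 198.1967676617207, 'D': array([-0.04637871,  0.        ,  0.        ,  0.        ,  0.        ]), 'rvec': array([ 2.17604299, -2.12618263,  0.14845652]), 'tvec': array([0.02108277, 0.60881427, 1.2464463 ])}
```

View pics/scene0.png

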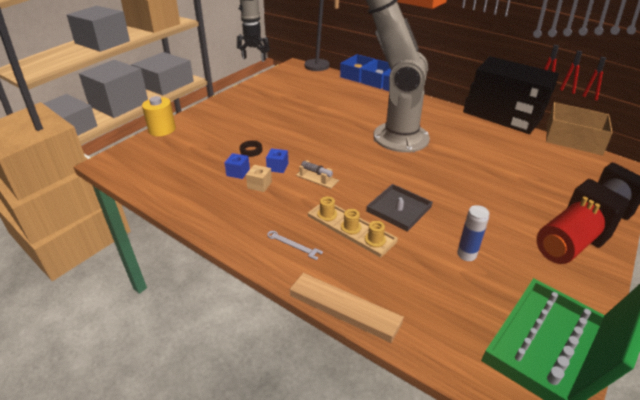

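View pics/top0.png

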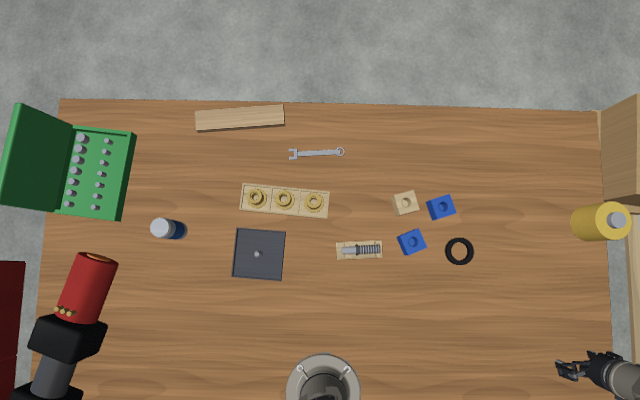

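```bash
cat > h.py <<'E'
import numpy as np,cv2
from bench import *
from scipy.spatial.transform import Rotation as R
def cam(n):
    c=camera_info(n); f=200/np.tan(np.radians(c['fov_y'])/2)
    K=np.array([[f,0,c['cx']],[0,f,c['cy']],[0,0,1]]); return K,c['D'],c['rvec'],c['tvec']
def ray(n,uv):
    K,D,r,t=cam(n); p=cv2.undistortPoints(np.array(uv,float).reshape(-1,1,2),K,D)[:,0]
    M=R.from_rotvec(r).as_matrix(); d=np.c_[p,np.ones(len(p))]@M; return -M.T@t,d
def onz(n,uv,z):
    c,d=ray(n,uv); s=(z-c[2])/d[:,2]; return c+d*s[:,None]
def proj(n,P):
    K,D,r,t=cam(n); return cv2.projectPoints(np.array(P,float).reshape(-1,3),r,t,K,D)[0][:,0]
def tri(uv1,uv2,n1='top',n2='scene'):
    c1,d1=ray(n1,[uv1]);c2,d2=ray(n2,[uv2]);d1=d1[0]/np.linalg.norm(d1);d2=d2[0]/np.linalg.norm(d2)
    s=np.linalg.lstsq(np.c_[d1,-d2],c2-c1,rcond=None)[0]
    a=c1+d1*s[0];b=c2+d2*s[1];return (a+b)/2,np.linalg.norm(a-b)
E
python3 - <<'E'
import cv2
s=cv2.imread('pics/scene0.png');t=cv2.imread('pics/top0.png')
def z(im,x,y,w,h,n):
    k=min(800//w,600//h); cv2.imwrite(n,cv2.resize(im[y:y+h,x:x+w],None,fx=k,fy=k,interpolation=cv2.INTER_CUBIC))
    print(n,k)
z(t,225,175,130,115,'pics/t1.png'); z(t,330,180,150,90,'pics/t2.png')
z(s,220,135,120,85,'pics/s1.png'); z(s,300,180,140,80,'pics/s2.png')
E
```

```text
pics/t1.png 5
pics/t2.png 5
pics/s1.png 6
pics/s2.png 5
```

View pics/t1.png

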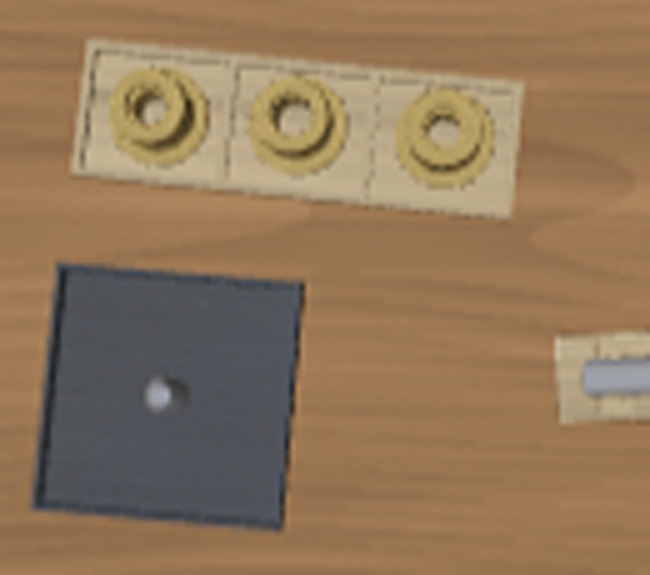

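View pics/t2.png

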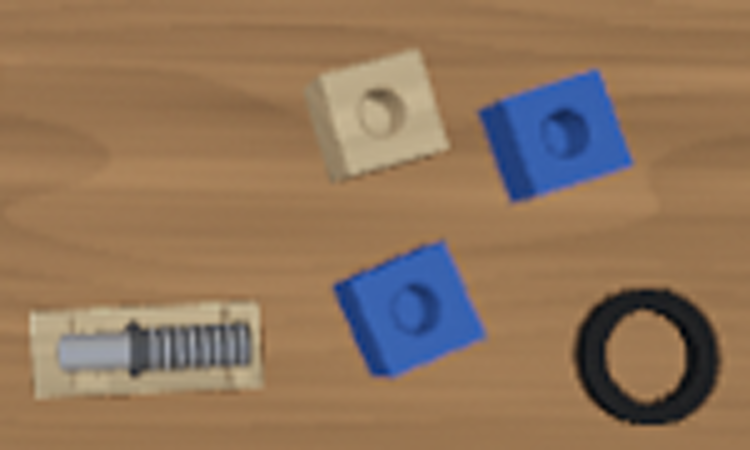

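View pics/s1.png

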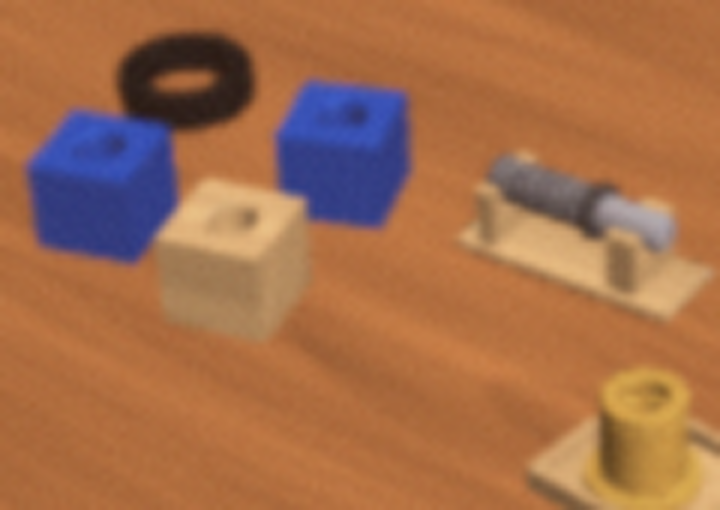

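View pics/s2.png

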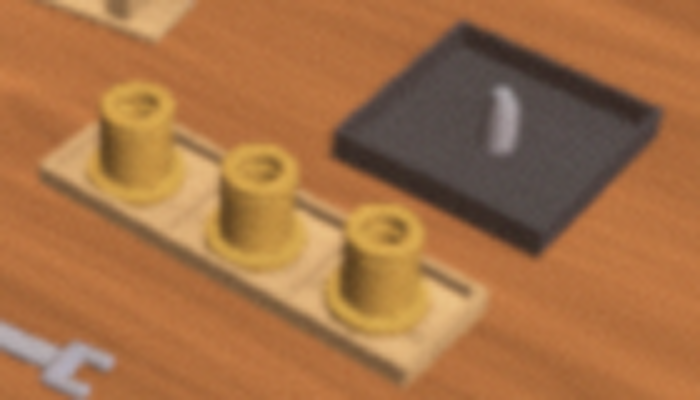

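```bash
python3 - <<'E'
from h import *
T1=lambda U,V:((U+.5)/5-.5+225,(V+.5)/5-.5+175)
T2=lambda U,V:((U+.5)/5-.5+330,(V+.5)/5-.5+180)
S1=lambda U,V:((U+.5)/6-.5+220,(V+.5)/6-.5+135)
S2=lambda U,V:((U+.5)/5-.5+300,(V+.5)/5-.5+180)
P={'bL':(T1(153,109),S2(385,230)),'bM':(T1(295,117),S2(262,166)),'bR':(T1(446,131),S2(138,103)),
'spin':(T1(157,394),S2(502,91)),'hole':(T2(382,112),S1(233,220)),
'pinend':(T2(58,353),S1(668,226)),'collar':(T2(138,348),S1(597,205)),'hend':(T2(250,342),S1(500,172))}
for k,(a,b) in P.items():
    p,e=tri(a,b); print(k,p.round(4),'gap',round(e,4))
C=R.from_rotvec
for n in('top','scene'):
    c,_=ray(n,[(320,200)]);print(n,c)
print(R.from_rotvec(get_obs()['orientation']).as_matrix().round(3))
# tray corners top edge, rack corners
for q in [(57,264),(305,283),(282,528),(33,507)]: print('tray',onz('top',[T1(*q)],.024)[0].round(4))
for q in [(88,40),(524,83),(509,218),(70,174)]: print('rack',onz('top',[T1(*q)],.016)[0].round(4))
E
```

```text
bL [0.6064 0.2303 0.0618] gap 0.0007
bM [0.6029 0.1398 0.0646] gap 0.0012
bR [0.5967 0.0429 0.0649] gap 0.0011
spin [0.4283 0.2194 0.0493] gap 0.005
hole [ 0.6004 -0.2506  0.0595] gap 0.0008
pinend [ 0.4442 -0.0478  0.0499] gap 0.0029
collar [ 0.448  -0.0978  0.0469] gap 0.0011
hend [ 0.4529 -0.1683  0.0456] gap 0.0005
top [0.43281524 0.03476062 1.31764575]
scene [1.5104795  0.67878655 0.95338362]
[[-0.001  0.25  -0.968]
 [ 0.001 -0.968 -0.25 ]
 [-1.    -0.002  0.   ]]
tray [0.5089 0.2938 0.024 ]
tray [0.5005 0.1325 0.024 ]
tray [0.3442 0.1421 0.024 ]
tray [0.3533 0.3018 0.024 ]
rack [0.6581 0.2823 0.016 ]
rack [ 0.636  -0.0069  0.016 ]
rack [0.5465 0.0012 0.016 ]
rack [0.5686 0.2898 0.016 ]
```

```bash
cat >> h.py <<'E'
def down(yaz):  # tool down, jaw axis azimuth (deg)
    a=np.radians(yaz); x=np.array([0,0,-1.]);y=np.array([np.cos(a),np.sin(a),0]);return np.c_[x,y,np.cross(x,y)]
def st(): 
    o=get_obs(); return o['tcp_pos'],R.from_rotvec(o['orientation']).as_matrix()
def plan(p,M,ref=None):
    """turn and shift from the present pose (or ref) to the pose p,M"""
    p0,M0=ref if ref else st()
    w=R.from_matrix(M0.T@M).as_rotvec(); t=M0.T@(np.array(p)-p0)
    print('turn',w.round(4),'shift',t.round(4),'deg',round(np.degrees(np.linalg.norm(w)),1),'mm',round(1000*np.linalg.norm(t)))
def tilt(M,a): return M@R.from_rotvec([0,np.radians(a),0]).as_matrix()
def log():
    o=get_obs(); f=open('log.txt','a'); f.write(repr((o['joints'].tolist(),o['tcp_pos'].tolist(),o['orientation'].tolist()))+'\n')
    print(round(o['clock'],2),'q',o['joints'].round(3),'p',o['tcp_pos'].round(4),'F',o['contact_force'].round(1),'M',o['moment'].round(2),'w',round(o['grip_width'],4))
    print(R.from_rotvec(o['orientation']).as_matrix().round(3).tolist())
E
python3 - <<'E'
from h import *
log()
T2=lambda U,V:((U+.5)/5-.5+330,(V+.5)/5-.5+180)
for q in [(58,353),(138,348),(250,342)]: print(onz('top',[T2(*q)],.042)[0].round(4))
# base corners
for q in [(30,313),(260,303),(264,385),(36,398)]: print('base',onz('top',[T2(*q)],.008)[0].round(4))
pl=onz('top',[T2(58,353),T2(250,342)],.042); g=pl[1]-pl[0];g/=np.linalg.norm(g);print(g,np.degrees(np.arctan2(g[0],-g[1])))
c=pl.mean(0)+g*(.084-.0605);print('grasp',c)
plan([c[0],c[1],.2],down(np.degrees(np.arctan2(g[0],-g[1]))))
E
```

```text
0.1 q [ 1.21   0.478  0.022  1.556 -0.011  1.109 -0.083] p [ 0.1687 -0.6531  0.2304] F [ 0.3 -0.1  0.5] M [ 0.02  0.03 -0.  ] w 0.0858
[[-0.001, 0.25, -0.968], [0.001, -0.968, -0.25], [-1.0, -0.002, 0.0]]
[ 0.4435 -0.0471  0.042 ]
[ 0.4478 -0.0978  0.042 ]
[ 0.4531 -0.1691  0.042 ]
base [ 0.4693 -0.0306  0.008 ]
base [ 0.4791 -0.181   0.008 ]
base [ 0.426  -0.1837  0.008 ]
base [ 0.4144 -0.0354  0.008 ]
[ 0.0783714  -0.99692423  0.        ] 4.494959649251319
grasp [ 0.45014068 -0.13149482  0.042     ]
turn [-1.3964e+00 -1.0000e-03  1.4000e-03] shift [ 0.031  -0.4345 -0.403 ] deg 80.0 mm 593
```

Request:
apply_moves(series="-0.7 0 0 0.01 -0.2 -0.22 1; -1.396 0 0 0.03 -0.434 -0.403 1; -1.396 0 0 0.03 -0.434 -0.403 1; -1.396 0 0 0.03 -0.434 -0.403 1; -1.396 0 0 0.03 -0.434 -0.403 1; -1.396 0 0 0.03 -0.434 -0.403 1; -1.396 0 0 0.03 -0.434 -0.403 1; -1.396 0 0 0.03 -0.434 -0.403 1; -1.396 0 0 0.03 -0.434 -0.403 1; -1.396 0 0 0.03 -0.434 -0.403 1; -1.396 0 0 0.03 -0.434 -0.403 1", force=60)

```text
clock: 1.48
tcp_pos: [0.4513, -0.1299, 0.2012]
orientation: [1.148, 1.248, -1.147]
contact_force: [-0.5, -0.0, 0.8]
grip_width: 0.0855
```

```bash
python3 -c "
from h import *
log()"
```

```text
1.48 q [ 0.631  0.219 -0.544  2.033  0.14   0.925  0.097] p [ 0.4513 -0.1299  0.2012] F [-0.5 -0.   0.8] M [-0.06 -0.    0.03] w 0.0855
[[0.0, 0.997, 0.083], [0.001, 0.083, -0.997], [-1.0, 0.0, -0.001]]
```

```bash
cat > fit.py <<'E'
import numpy as np,itertools
from scipy.optimize import least_squares
from scipy.spatial.transform import Rotation as R
D=[eval(l) for l in open('log.txt')]
# dedupe
def fk(q,x,s):
    a0,H,L1,L2,L3,a7,e1,e2,e3,e0=x
    def Rz(a):return R.from_euler('z',a)
    def Ry(a):return R.from_euler('y',a)
    M=Rz(s[0]*q[0]+a0); p=np.array([0,0,H])+M.apply([e0,0,0])
    M=M*Ry(q[1]); M=M*Rz(s[1]*q[2]); p=p+M.apply([e1,0,L1])
    M=M*Ry(q[3]); M=M*Rz(s[2]*q[4]); p=p+M.apply([e2,0,L2])
    M=M*Ry(q[5]); M=M*Rz(s[3]*q[6]+a7); p=p+M.apply([0,0,L3])+ (M*Rz(-s[3]*q[6]-a7)).apply([e3,0,0])
    # tool x along flange z ; tool y -> flange y ; tool z-> 
    return p,M*R.from_euler('y',-90,degrees=True)
def res(x,s,D,reg=.02):
    r=[]
    for q,p,o in D:
        P,M=fk(q,x,s); r+=list((P-p)*10); r+=list((M.inv()*R.from_rotvec(o)).as_rotvec())
    return np.array(r+list(reg*np.array(x[6:])))
def fit():
    best=None
    for s in itertools.product([1,-1],repeat=4):
        for a0 in(0,1.57,3.14,-1.57):
          for a7 in (0,1.57,3.14,-1.57):
            f=least_squares(res,[a0,.3,.45,.45,.3,a7,0,0,0,0],args=(s,D),max_nfev=60)
            if best is None or f.cost<best[0]: best=(f.cost,s,f.x)
    return best
if __name__=='__main__':
    b=fit();print(b[0],b[1],b[2].round(4)); r=res(b[2],b[1],D)[:-4].reshape(-1,6);print((r*[100,100,100,57,57,57]).round(2))
    np.save('kin.npy',np.r_[b[1],b[2]])
E
time python3 fit.py
```

```text
1.99793312239026e-08 (-1, -1, -1, -1) [-9.26000e-02 -1.88073e+01  4.80000e-01  4.65600e-01 -1.88196e+01
  1.47820e+00  2.20000e-03 -1.10000e-03 -9.00000e-04  4.30000e-03]
[[-0.   -0.    0.    0.   -0.01  0.  ]
 [-0.    0.   -0.   -0.    0.   -0.01]]
real	0m36.464s
user	0m34.978s
sys	0m0.189s
```

```bash
python3 - <<'E'
from h import *
c=np.array([.4501,-.1315,.042]); M=tilt(down(4.5),30)
plan(c+[0,0,.075]+.019*M[:,0],M)
plan(c+.019*M[:,0],M)
E
```

```text
turn [0.0047 0.5226 0.0011] shift [ 0.1006 -0.0013 -0.0079] deg 29.9 mm 101
turn [0.0047 0.5226 0.0011] shift [ 0.1756 -0.0013 -0.0078] deg 29.9 mm 176
```

Request:
apply_moves(series="0 0.26 0 0.05 0 0 1; 0 0.523 0 0.1 -0.001 -0.008 1; 0 0.523 0 0.1 -0.001 -0.008 1; 0 0.523 0 0.1 -0.001 -0.008 1")

```text
clock: 1.98
tcp_pos: [0.4476, -0.1284, 0.0991]
orientation: [1.518, 1.631, -0.879]
contact_force: [-0.1, -0.3, 0.6]
grip_width: 0.0851
```

```bash
python3 -c "
from h import *
log()"; python3 - <<'E'
import fit,numpy as np
from fit import *
s=(-1,-1,-1,-1)
f=least_squares(res,[-.0926,.35,.48,.4656,.34,1.478,0,0,0,0],args=(s,D))
print(f.cost,f.x.round(4)); np.save('kin.npy',f.x)
E
```

```text
1.98 q [ 0.919  0.575 -0.6    1.971 -0.2    0.923  0.571] p [ 0.4476 -0.1284  0.0991] F [-0.1 -0.3  0.6] M [-0.56 -0.02  0.04] w 0.0851
[[-0.038, 0.998, 0.059], [0.499, 0.07, -0.864], [-0.866, -0.003, -0.501]]
0.0011775453818173671 [-0.0903  0.2652  0.3982  1.0148 -0.3336  1.4845  0.2886  0.1531  0.6305
  0.0256]
```

```bash
python3 - <<'E'
from fit import *
s=(-1,-1,-1,-1)
for L3 in (.15,.25,.35,.45):
  g=lambda y:res(np.r_[y,0,0,0,0],s,D)
  f=least_squares(g,[-.0926,L3+.012,.48,.4656,L3,1.478])
  print(f.cost,f.x.round(4)); print((f.fun[:-4].reshape(-1,6)*[100,100,100,57,57,57]).round(1))
E
```

```text
0.036032352663345854 [-0.1023  0.2694  0.558   0.4556  0.3389  1.473 ]
[[-8.9  9.1 -7.9 -0.3 -0.   0. ]
 [ 0.2  7.4 -0.  -0.3  0.  -0. ]
 [18.6 -2.7  8.   0.5  0.1 -2.9]]
0.03603235266303005 [-0.1023  0.2694  0.558   0.4556  0.3389  1.473 ]
[[-8.9  9.1 -7.9 -0.3 -0.   0. ]
 [ 0.2  7.4 -0.  -0.3  0.  -0. ]
 [18.6 -2.7  8.   0.5  0.1 -2.9]]
0.0360323526629835 [-0.1023  0.2694  0.558   0.4556  0.3389  1.473 ]
[[-8.9  9.1 -7.9 -0.3 -0.   0. ]
 [ 0.2  7.4 -0.  -0.3  0.  -0. ]
 [18.6 -2.7  8.   0.5  0.1 -2.9]]
0.03603235266327381 [-0.1023  0.2694  0.558   0.4556  0.3389  1.473 ]
[[-8.9  9.1 -7.9 -0.3 -0.   0. ]
 [ 0.2  7.4 -0.  -0.3  0.  -0. ]
 [18.6 -2.7  8.   0.5  0.1 -2.9]]
```

```bash
python3 - <<'E'
from fit import *
out=[]
for s in itertools.product([1,-1],repeat=4):
  for a0 in (0,3.14):
   for a7 in(-1.5,0,1.5,3.14):
    g=lambda y:np.array([v for q,p,o in D for v in (fk(q,[y[0],0,0,0,0,y[1],0,0,0,0],s)[1].inv()*R.from_rotvec(o)).as_rotvec()])
    f=least_squares(g,[a0,a7]); out.append((f.cost,s,f.x.round(3),(f.fun.reshape(-1,3)*57.3).round(1).tolist()))
out.sort(key=lambda t:t[0])
for o in out[:8]:print(o)
E
```

```text
(np.float64(1.833539473836334e-30), (-1, -1, -1, -1), array([-0.   ,  1.571]), [[-0.0, -0.0, 0.0], [0.0, -0.0, 0.0], [-0.0, -0.0, -0.0]])
(np.float64(1.890974315896607e-30), (-1, -1, -1, -1), array([0.   , 1.571]), [[-0.0, -0.0, 0.0], [0.0, -0.0, 0.0], [0.0, -0.0, -0.0]])
(np.float64(2.333896073388138e-30), (-1, -1, -1, -1), array([6.283, 1.571]), [[-0.0, -0.0, 0.0], [0.0, -0.0, 0.0], [0.0, -0.0, 0.0]])
(np.float64(3.3165832904360107e-28), (-1, -1, -1, -1), array([6.283, 1.571]), [[0.0, -0.0, 0.0], [0.0, -0.0, 0.0], [0.0, -0.0, 0.0]])
(np.float64(4.469949988144408e-27), (-1, -1, -1, -1), array([0.   , 1.571]), [[0.0, -0.0, 0.0], [0.0, -0.0, 0.0], [0.0, -0.0, 0.0]])
(np.float64(3.0403613387736175e-26), (-1, -1, -1, -1), array([0.   , 1.571]), [[0.0, -0.0, 0.0], [0.0, -0.0, 0.0], [0.0, -0.0, 0.0]])
(np.float64(2.2593540663929495e-25), (-1, -1, -1, -1), array([6.283, 1.571]), [[0.0, 0.0, 0.0], [0.0, -0.0, 0.0], [0.0, 0.0, 0.0]])
(np.float64(4.2332811108298784e-20), (-1, -1, -1, -1), array([0.   , 1.571]), [[0.0, 0.0, -0.0], [0.0, -0.0, 0.0], [0.0, 0.0, 0.0]])
```

```bash
cat > kin.py <<'E'
import numpy as np
from scipy.spatial.transform import Rotation as R
from scipy.optimize import least_squares
AX='zyzyzyz';S=[-1,1,-1,1,-1,1,-1]
lo=np.array([-2.96,-.34,-1.41,.24,-1.37,.17,-2.96]);hi=np.array([2.96,2.1,1.46,2.44,4.51,1.92,2.96])
def frames(q):
    M=R.identity();o=[]
    for i in range(7):
        M=M*R.from_euler(AX[i],S[i]*q[i]); o.append(M.as_matrix())
    return o
def tool(q): return (R.from_matrix(frames(q)[-1])*R.from_euler('z',np.pi/2)*R.from_euler('y',-90,degrees=True))
# unknowns: H(world z); v1(y), v2(x,y,z)... one 3-vector per frame
prior=np.zeros((8,3));prior[0,2]=.3;prior[3,2]=.46;prior[5,2]=.46;prior[7,2]=.3
w=np.full((8,3),.01); w[[0,3,5,7],2]=1; w[0,:2]=1e-6
def rowA(q): return np.hstack([np.eye(3)]+frames(q))
def fitk():
    D=[eval(l) for l in open('log.txt')]
    A=np.vstack([rowA(q) for q,p,o in D]);b=np.concatenate([p for q,p,o in D])
    W=w.ravel();x0=prior.ravel()
    AW=A*W; y=np.linalg.lstsq(np.vstack([AW*1e3,np.eye(24)*.05]),np.r_[(b-A@x0)*1e3,np.zeros(24)],rcond=None)[0]
    x=x0+W*y; print('rms mm',(1000*np.abs(A@x-b)).max().round(2)); return x
def fk(q,x): return rowA(q)@x
def ik(p,M,x,q0,wq=.02):
    Mr=R.from_matrix(M)
    f=lambda q:np.r_[(fk(q,x)-p)*10,(tool(q).inv()*Mr).as_rotvec(),wq*(q-q0)]
    r=least_squares(f,np.clip(q0,lo+.02,hi-.02),bounds=(lo+.01,hi-.01)); e=r.fun[:6]
    return r.x,1000*np.linalg.norm(e[:3])/10,np.degrees(np.linalg.norm(e[3:]))
E
python3 - <<'E'
from kin import *
from h import down,tilt
x=fitk();print(x.reshape(8,3).round(4))
import ast
q0=np.array(eval(open('log.txt').readlines()[-1])[0])
hole=np.array([.6004,-.2506,.06])
for yaw in (-90,-60,-30,0,30,60,90,120):
  for th in (-60,-75,-90):
    M=tilt(down(4.5+yaw),th); g=hole+[0,0,.006+.033]; 
    best=min((ik(g+.019*M[:,0],M,x,np.r_[q],.001) for q in [q0,q0*[1,1,1,1,0,1,1]+[0,0,0,0,1.4,0,0],q0*[1,1,1,1,0,1,1]+[0,0,0,0,-1.2,0,0]]),key=lambda t:t[1]+t[2])
    print(yaw,th,best[0].round(2),round(best[1],1),round(best[2],1))
E
```

```text
rms mm 0.0
[[-0.     -0.      0.2803]
 [ 0.0052 -0.015  -0.    ]
 [-0.0042 -0.015   0.    ]
 [-0.0032 -0.0107  0.5436]
 [ 0.0012 -0.0107  0.    ]
 [ 0.001  -0.0044  0.4707]
 [ 0.0008 -0.0044  0.    ]
 [-0.0041 -0.0019  0.324 ]]
-90 -60 [-0.08  1.21  0.6   1.06 -0.1   1.91 -1.01] 0.8 2.1
-90 -75 [-0.2   1.3   0.79  1.08 -0.09  1.91 -0.86] 5.0 13.4
-90 -90 [-0.35  1.49  1.05  1.11 -0.08  1.91 -0.58] 8.5 22.7
-60 -60 [-0.27  1.13  0.6   1.29  0.17  1.59 -0.78] 0.0 0.0
-60 -75 [-0.29  1.28  0.66  1.2   0.25  1.76 -0.76] 0.0 0.0
-60 -90 [-0.31  1.43  0.71  1.12  0.33  1.91 -0.71] 0.0 0.0
-30 -60 [ 0.16  0.93 -0.35  1.59  1.05  1.61 -1.13] 0.0 0.0
-30 -75 [-0.23  1.04  0.2   1.56  0.86  1.51 -1.03] 0.0 0.0
-30 -90 [-0.31  1.18  0.3   1.51  0.89  1.64 -1.04] 0.0 0.0
0 -60 [ 0.3   0.85 -0.56  1.93  1.51  1.47 -1.13] 0.0 0.0
0 -75 [ 0.2   0.97 -0.49  1.92  1.6   1.7  -1.26] 0.0 0.0
0 -90 [ 0.12  1.1  -0.4   1.87  1.66  1.91 -1.35] 0.0 0.0
30 -60 [ 0.66  0.89 -0.86  2.21  2.09  1.45 -1.  ] 0.0 0.0
30 -75 [ 0.57  1.05 -0.79  2.23  2.28  1.8  -1.12] 0.0 0.0
30 -90 [ 0.25  1.08 -0.4   2.2   2.23  1.91 -1.44] 0.0 0.0
60 -60 [ 1.18  1.14 -1.18  2.33  2.64  1.23 -0.47] 0.0 0.0
60 -75 [ 1.13  1.28 -1.04  2.36  3.05  1.49 -0.58] 0.0 0.0
60 -90 [ 1.02  1.35 -0.82  2.32  3.38  1.75 -0.71] 0.0 0.0
90 -60 [ 1.57  1.41 -1.4   2.22  2.51  0.59  0.39] 0.0 0.0
90 -75 [ 1.66  1.7  -1.4   2.24  2.92  0.55  0.34] 0.0 0.0
90 -90 [ 1.76  2.02 -1.4   2.19  3.28  0.38  0.34] 0.0 0.0
120 -60 [ 1.6   1.39 -1.39  1.94  0.77  0.4   2.36] 0.0 0.0
120 -75 [ 1.27  1.02 -0.66  1.92 -1.36  0.78 -1.96] 0.0 0.0
120 -90 [ 1.34  1.21 -0.71  1.87 -1.36  0.94 -1.83] 0.0 0.0
```

```bash
cat >> h.py <<'E'
import os
def cget():
    d=np.load('cmd.npy'); return d[:3,3],d[:3,:3]
def cset(p,M): d=np.eye(4);d[:3,3]=p;d[:3,:3]=M;np.save('cmd.npy',d)
def adv(*v):
    """note what was commanded in the last call: wx wy wz tx ty tz"""
    p,M=cget(); cset(p+M@np.array(v[3:6]),M@R.from_rotvec(v[:3]).as_matrix())
    q,N=st(); p,M=cget(); print('cmd',p.round(4),'meas-cmd mm',((q-p)*1000).round(1),'deg',np.degrees(R.from_matrix(M.T@N).as_rotvec()).round(2))
def cplan(p,M): plan(p,M,cget())
E
python3 - <<'E'
from h import *
from kin import *
q=[1.21, 0.477, 0.022, 1.555, -0.011, 1.109, -0.083]
M=tool(q).as_matrix()
cset(np.array([.169,-.654,.231]),M)
d0=cget()
# first move
p,Mc=cget();
adv(-1.396,0,0,.03,-.434,-.403)
adv(0,.523,0,.1,-.001,-.008)
c=np.array([.4501,-.1315,.042]); M=tilt(down(4.5),30)
cplan(c+.019*M[:,0],M); 
E
```

```text
cmd [ 0.4504 -0.1329  0.2006] meas-cmd mm [  -2.7    4.5 -101.5] deg [ 0.52 30.08 -0.05]
cmd [ 0.4487 -0.125   0.1006] meas-cmd mm [-1.1 -3.3 -1.5] deg [0.51 0.11 0.09]
turn [-0.      0.0014  0.0001] shift [0.0665 0.0009 0.0349] deg 0.1 mm 75
```

Request:
apply_moves(series="0 0 0 0.034 0 0.017 1; 0 0 0 0.066 0.001 0.035 1; 0 0 0 0.066 0.001 0.035 1; 0 0 0 0.066 0.001 0.035 1")

```text
clock: 2.48
tcp_pos: [0.4505, -0.1218, 0.0283]
orientation: [1.508, 1.631, -0.872]
contact_force: [0.0, -0.9, 0.6]
grip_width: 0.0856
```

```bash
python3 - <<'E'
from h import *
log();adv(0,0,0,.066,.001,.035)
p,M=st();print('grasp',p-.019*M[:,0])
cv2.imwrite('pics/s3.png',cv2.resize(grab_frame('scene')[135:215,260:380],None,fx=6,fy=6,interpolation=cv2.INTER_CUBIC))
E
```

```text
2.48 q [ 0.879  0.692 -0.57   1.995 -0.159  0.784  0.583] p [ 0.4505 -0.1218  0.0283] F [ 0.  -0.9  0.6] M [-0.52 -0.07  0.03] w 0.0856
[[-0.038, 0.997, 0.07], [0.496, 0.079, -0.865], [-0.868, 0.002, -0.497]]
cmd [ 0.4495 -0.1224  0.0259] meas-cmd mm [1.  0.6 2.4] deg [-0.08 -0.09  0.07]
grasp [ 0.45121979 -0.13118172  0.04480966]
```

View pics/s3.png

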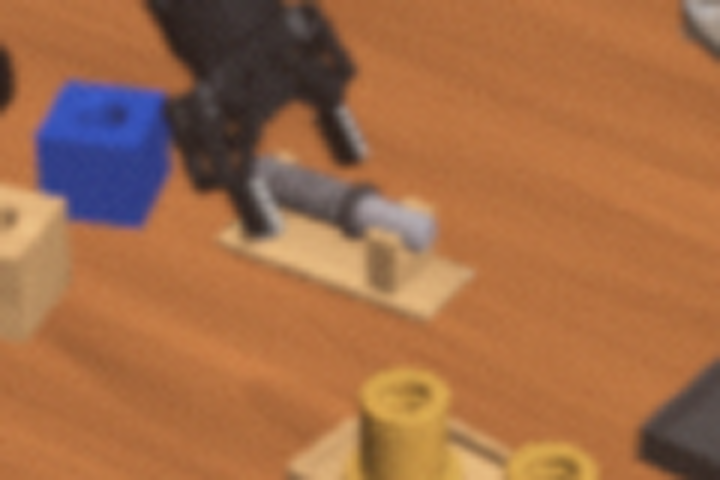

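Request:
apply_moves(series="0 0 0 0 0 0 0; 0 0 0 0 0 0 0; 0 0 0 0 0 0 0; 0 0 0 0 0 0 0; 0 0 0 0 0 0 0; 0 0 0 0 0 0 0", force=70)

```text
clock: 3.28
tcp_pos: [0.4498, -0.1222, 0.027]
orientation: [1.511, 1.633, -0.873]
contact_force: [-1.3, -1.7, 6.4]
grip_width: 0.026
```

```bash
python3 - <<'E'
from h import *
log();adv(0,0,0,0,0,0)
E
```

```text
3.27 q [ 0.88   0.696 -0.569  1.994 -0.159  0.784  0.584] p [ 0.4498 -0.1222  0.027 ] F [-1.3 -1.7  6.4] M [-0.28  0.18  0.18] w 0.026
[[-0.039, 0.997, 0.067], [0.498, 0.078, -0.864], [-0.866, 0.0, -0.499]]
cmd [ 0.4495 -0.1224  0.0259] meas-cmd mm [0.3 0.2 1.1] deg [0.03 0.04 0.03]
```

```bash
cat >> h.py <<'E'
def gpose(tip,yaw,th):
    """tool pose that puts gauge tip at tip, upright; uses gauge.npy (tip in tool frame)"""
    t=np.load('gauge.npy'); M=tilt(down(4.5+yaw),th); return np.array(tip)-M@t,M
E
python3 - <<'E'
from h import *
from kin import *
p,M=st(); tip=np.array([.4435,-.0471,.042]); g=np.array([.0784,-.9969,0])
np.save('gauge.npy',M.T@(tip-p)); print(M.T@(tip-p),M.T@g)
print('lift',M.T@[0,0,.12])
pc,Mc=cget(); cl=(pc+[0,0,.12],Mc)
x=fitk(); q=np.array(get_obs()['joints'])
q,e1,e2=ik(cl[0],cl[1],x,q,.005);print(q.round(2),e1,e2)
for f in np.linspace(.25,1,4):
    pass
for yaw in(-30,-45,-60):
  P,N=gpose([.6004,-.2506,.11],yaw,-60)
  plan(P,N,cl)
  qq=q.copy()
  w=R.from_matrix(cl[1].T@N).as_rotvec()
  for f in np.linspace(.1,1,10):
    qq,e1,e2=ik(cl[0]+f*(P-cl[0]),cl[1]@R.from_rotvec(f*w).as_matrix(),x,qq,.01)
    if f>.99 or e1>1: print(yaw,round(f,1),qq.round(2),round(e1,1),round(e2,1))
  print(P,N.round(2).tolist())
E
```

```text
[ 0.02465192 -0.00047032 -0.07277554] [-4.99435776e-01  6.50418071e-04  8.66325374e-01]
lift [-1.03961337e-01  1.99885019e-05 -5.99336297e-02]
rms mm 0.0
[ 0.93  0.5  -0.62  1.95 -0.23  1.01  0.56] 0.00021622103526452432 0.0001845287890883183
turn [ 0.5604 -1.5302 -0.1505] shift [-0.1104  0.1332  0.1129] deg 93.8 mm 207
-30 1.0 [-0.04  0.76 -0.05  1.59  0.88  1.54 -0.92] 0.0 0.0
[ 0.59435022 -0.26437608  0.18535143] [[-0.37, 0.9, -0.22], [-0.78, -0.43, -0.45], [-0.5, 0.0, 0.87]]
turn [ 0.8384 -1.4809 -0.2252] shift [-0.1093  0.1301  0.1109] deg 98.4 mm 203
-45 1.0 [-0.01  0.84 -0.    1.42  0.72  1.69 -0.95] 0.0 0.0
[ 0.59099085 -0.26234087  0.18535143] [[-0.56, 0.76, -0.32], [-0.66, -0.65, -0.38], [-0.5, 0.0, 0.87]]
turn [ 1.1136 -1.4112 -0.2991] shift [-0.1078  0.1276  0.1083] deg 104.4 mm 199
-60 1.0 [ 0.03  0.92  0.03  1.26  0.56  1.85 -1.01] 0.0 0.0
[ 0.5882727  -0.25950555  0.18535143] [[-0.71, 0.57, -0.41], [-0.49, -0.82, -0.28], [-0.5, 0.0, 0.87]]
```

Request:
apply_moves(series="0 0 0 -0.03 0 -0.0173 0; 0 0 0 -0.078 0 -0.045 0; 0 0 0 -0.104 0 -0.06 0; 0 0 0 -0.104 0 -0.06 0")

```text
clock: 3.78
tcp_pos: [0.4508, -0.1225, 0.1481]
orientation: [1.509, 1.629, -0.872]
contact_force: [0.3, -1.2, -2.3]
grip_width: 0.0261
```

```bash
python3 - <<'E'
from h import *
log();adv(0,0,0,-.104,0,-.06)
P,N=gpose([.6004,-.2506,.11],-30,-60); cplan(P,N)
cv2.imwrite('pics/s4.png',cv2.resize(grab_frame('scene')[115:215,240:380],None,fx=5,fy=5,interpolation=cv2.INTER_CUBIC))
E
```

```text
3.77 q [ 0.931  0.496 -0.625  1.948 -0.227  1.007  0.556] p [ 0.4508 -0.1225  0.1481] F [ 0.3 -1.2 -2.3] M [-0.83 -0.07  0.02] w 0.0261
[[-0.036, 0.997, 0.069], [0.496, 0.078, -0.865], [-0.868, 0.003, -0.497]]
cmd [ 0.4495 -0.1223  0.146 ] meas-cmd mm [ 1.2 -0.3  2.1] deg [-0.06 -0.13  0.18]
turn [ 0.5604 -1.5302 -0.1505] shift [-0.1105  0.1332  0.113 ] deg 93.8 mm 207
```

View pics/s4.png

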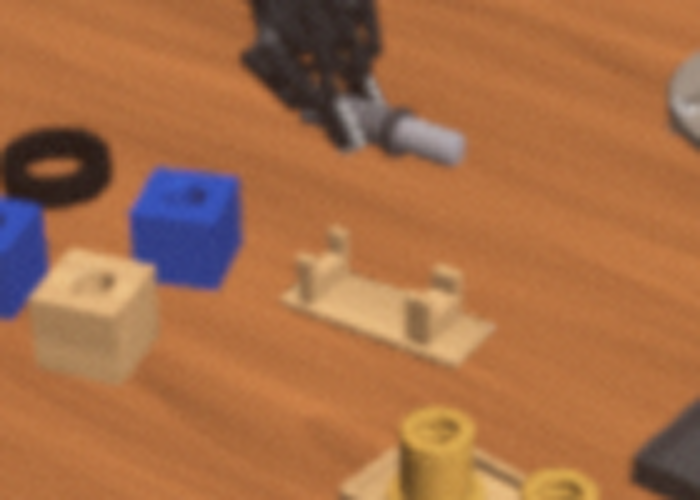

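Request:
apply_moves(series="0.062 -0.170 -0.017 -0.012 0.015 0.0125 0; 0.125 -0.340 -0.033 -0.0245 0.0296 0.025 0; 0.187 -0.510 -0.050 -0.037 0.0444 0.0377 0; 0.249 -0.680 -0.067 -0.049 0.059 0.050 0; 0.311 -0.850 -0.084 -0.0614 0.074 0.063 0; 0.374 -1.020 -0.100 -0.0737 0.089 0.0753 0; 0.436 -1.190 -0.117 -0.086 0.1036 0.088 0; 0.498 -1.360 -0.134 -0.098 0.118 0.1004 0; 0.560 -1.530 -0.150 -0.1105 0.133 0.113 0; 0.560 -1.530 -0.150 -0.1105 0.133 0.113 0; 0.560 -1.530 -0.150 -0.1105 0.133 0.113 0")

```text
clock: 5.2
tcp_pos: [0.5934, -0.2641, 0.1845]
orientation: [0.526, 0.336, -1.963]
contact_force: [0.0, -0.5, -2.8]
grip_width: 0.0258
```

```bash
python3 - <<'E'
from h import *
log();adv(.56,-1.53,-.15,-.1105,.133,.113)
p,M=st();print('pred tip',p+M@np.load('gauge.npy'))
a=grab_frame('scene');b=grab_frame('top')
cv2.imwrite('pics/s5f.png',a);cv2.imwrite('pics/t5f.png',b)
cv2.imwrite('pics/s5.png',cv2.resize(a[115:215,200:320],None,fx=6,fy=6,interpolation=cv2.INTER_CUBIC))
cv2.imwrite('pics/t5.png',cv2.resize(b[150:250,340:460],None,fx=6,fy=6,interpolation=cv2.INTER_CUBIC))
E
```

```text
5.2 q [-0.047  0.764 -0.041  1.578  0.869  1.547 -0.909] p [ 0.5934 -0.2641  0.1845] F [ 0.  -0.5 -2.8] M [ 1.16 -0.6   0.  ] w 0.0258
[[-0.374, 0.903, -0.213], [-0.78, -0.43, -0.454], [-0.502, -0.003, 0.865]]
cmd [ 0.5941 -0.2644  0.1854] meas-cmd mm [-0.8  0.3 -0.9] deg [-0.16  0.08 -0.11]
pred tip [ 0.59925035 -0.25011166  0.10919006]
```

View pics/s5.png

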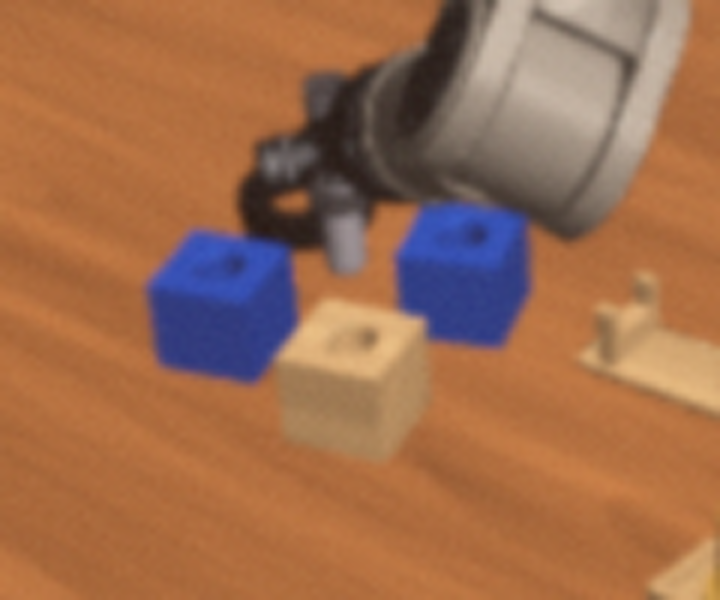

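View pics/t5.png

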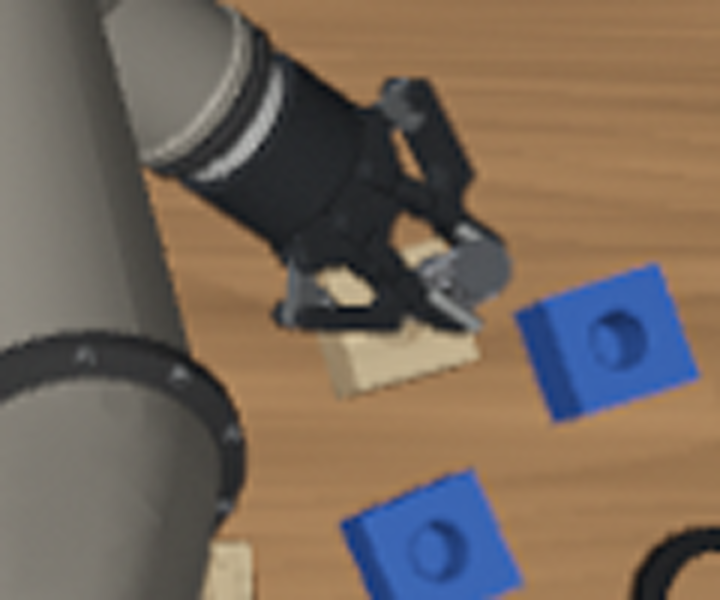

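```bash
python3 - <<'E'
from h import *
p,M=st();t=np.load('gauge.npy');tip=p+M@t
for n,o in (('scene',(200,115)),('top',(340,150))):
  for P in (tip,tip+[0,0,.048],tip+[0,0,.121]):
    u=proj(n,P)[0]; print(n,u.round(1),((u-o+.5)*6-.5).round(0))
c=onz('top',[((475+.5)/6-.5+340,(270+.5)/6-.5+150)],tip[2]+.121);print(c)
E
```

```text
scene [257.4 158.8] [347. 265.]
scene [256.2 146.9] [339. 194.]
scene [254.3 128. ] [328.  80.]
top [410. 200.] [423. 303.]
top [413.8 197.9] [446. 290.]
top [420.3 194.3] [484. 268.]
[[ 0.59861232 -0.24664346  0.23224309]]
```

```bash
python3 - <<'E'
from h import *
for z in (.04,.017,.012):
  P,N=gpose([.6008,-.2507,z],-30,-60); cplan(P,N)
E
```

```text
turn [ 0.     -0.0004 -0.0005] shift [ 0.0349  0.0006 -0.0608] deg 0.0 mm 70
turn [ 0.     -0.0004 -0.0005] shift [ 0.0464  0.0006 -0.0807] deg 0.0 mm 93
turn [ 0.     -0.0004 -0.0005] shift [ 0.0489  0.0006 -0.085 ] deg 0.0 mm 98
```

Request:
apply_moves(series="0 0 0 0.018 0.0005 -0.031 0; 0 0 0 0.026 0.0005 -0.046 0; 0 0 0 0.035 0.0005 -0.061 0; 0 0 0 0.041 0.0005 -0.071 0; 0 0 0 0.041 0.0005 -0.071 0")

```text
clock: 5.92
tcp_pos: [0.5943, -0.2643, 0.1034]
orientation: [0.526, 0.333, -1.963]
contact_force: [0.3, 0.8, -1.7]
grip_width: 0.0264
```

```bash
python3 - <<'E'
from h import *
log();adv(0,0,0,.041,.0005,-.071)
p,M=st();print('pred tip',p+M@np.load('gauge.npy'))
P,N=gpose([.6008,-.2507,.014],-30,-60); cplan(P,N)
E
```

```text
5.92 q [-0.047  0.876 -0.042  1.583  0.88   1.473 -1.001] p [ 0.5943 -0.2643  0.1034] F [ 0.3  0.8 -1.7] M [ 1.21 -0.61 -0.04] w 0.0264
[[-0.373, 0.903, -0.215], [-0.781, -0.431, -0.452], [-0.501, -0.001, 0.866]]
cmd [ 0.5946 -0.2646  0.1034] meas-cmd mm [-0.3  0.3  0. ] deg [-0.05  0.01 -0.07]
pred tip [ 0.60033281 -0.2504791   0.02807083]
turn [ 0.     -0.0004 -0.0005] shift [ 0.0069  0.0001 -0.0123] deg 0.0 mm 14
```

Request:
apply_moves(series="0 0 0 0.0045 0 -0.008 0; 0 0 0 0.007 0 -0.0125 0; 0 0 0 0.007 0 -0.0125 0")

```text
clock: 6.3
tcp_pos: [0.5948, -0.2641, 0.0895]
orientation: [0.527, 0.333, -1.962]
contact_force: [-0.4, 0.2, -1.9]
grip_width: 0.0261
```

```bash
python3 - <<'E'
from h import *
log();adv(0,0,0,.007,0,-.0125)
p,M=st();print('pred tip',p+M@np.load('gauge.npy'))
a=grab_frame('scene')
cv2.imwrite('pics/s6.png',cv2.resize(a[115:215,200:320],None,fx=6,fy=6,interpolation=cv2.INTER_CUBIC))
E
```

```text
6.3 q [-0.047  0.896 -0.041  1.58   0.882  1.461 -1.015] p [ 0.5948 -0.2641  0.0895] F [-0.4  0.2 -1.9] M [ 1.21 -0.56 -0.07] w 0.0261
[[-0.373, 0.903, -0.215], [-0.781, -0.43, -0.452], [-0.501, -0.0, 0.866]]
cmd [ 0.5947 -0.2644  0.0891] meas-cmd mm [0.1 0.4 0.4] deg [-0.01  0.03 -0.03]
pred tip [ 0.6008519  -0.25023072  0.01419091]
```

View pics/s6.png

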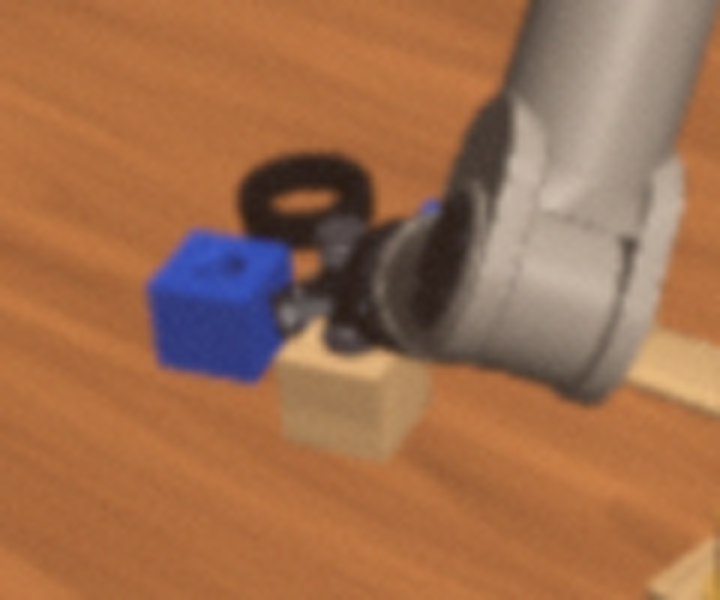

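Request:
apply_moves(series="0 0 0 0.001 0 -0.0017 0; 0 0 0 0.0015 0 -0.0026 0; 0 0 0 0.002 0 -0.0034 0; 0 0 0 0.002 0 -0.0034 0")

```text
clock: 6.85
tcp_pos: [0.5949, -0.2642, 0.0891]
orientation: [0.525, 0.328, -1.964]
contact_force: [-2.3, 5.8, 12.8]
grip_width: 0.0264
```

```bash
python3 - <<'E'
from h import *
log();adv(0,0,0,.002,0,-.0034)
p,M=st();print('pred tip',p+M@np.load('gauge.npy'))
E
```

```text
6.85 q [-0.048  0.899 -0.041  1.579  0.884  1.463 -1.019] p [ 0.5949 -0.2642  0.0891] F [-2.3  5.8 12.8] M [-0.58  0.9  -0.8 ] w 0.0264
[[-0.374, 0.902, -0.216], [-0.783, -0.432, -0.448], [-0.498, 0.002, 0.867]]
cmd [ 0.5947 -0.2645  0.0851] meas-cmd mm [0.2 0.2 4. ] deg [ 0.14 -0.18 -0.05]
pred tip [ 0.60101826 -0.25072894  0.01370966]
```

Request:
apply_moves(series="0 0 0 -0.0015 0 0.0025 0; 0 0 0 -0.0015 0 0.0025 1; 0 0 0 -0.0015 0 0.0025 1; 0 0 0 -0.0015 0 0.0025 1; 0 0 0 -0.0015 0 0.0025 1; 0 0 0 -0.04 0 0.0025 1; 0 0 0 -0.09 0 0.0025 1; 0 0 0 -0.12 0 0.0025 1; 0 0 0 -0.12 0 0.0025 1")

```text
clock: 7.98
tcp_pos: [0.6407, -0.1687, 0.1485]
orientation: [0.53, 0.334, -1.958]
contact_force: [-0.0, -0.1, -0.1]
grip_width: 0.0856
```

```bash
python3 - <<'E'
from h import *
log();adv(0,0,0,-.12,0,.0025)
a=grab_frame('scene');b=grab_frame('top')
cv2.imwrite('pics/s7f.png',a);cv2.imwrite('pics/t7f.png',b)
cv2.imwrite('pics/s7.png',cv2.resize(a[115:215,200:320],None,fx=6,fy=6,interpolation=cv2.INTER_CUBIC))
cv2.imwrite('pics/t7.png',cv2.resize(b[150:250,340:460],None,fx=6,fy=6,interpolation=cv2.INTER_CUBIC))
E
```

```text
7.97 q [-0.15   0.877 -0.073  1.436  0.808  1.637 -0.964] p [ 0.6407 -0.1687  0.1485] F [-0.  -0.1 -0.1] M [ 0.8  -0.4   0.01] w 0.0856
[[-0.368, 0.904, -0.217], [-0.781, -0.427, -0.455], [-0.504, 0.002, 0.864]]
cmd [ 0.6388 -0.1718  0.1473] meas-cmd mm [1.9 3.1 1.2] deg [-0.02  0.22  0.19]
```

View pics/s7.png

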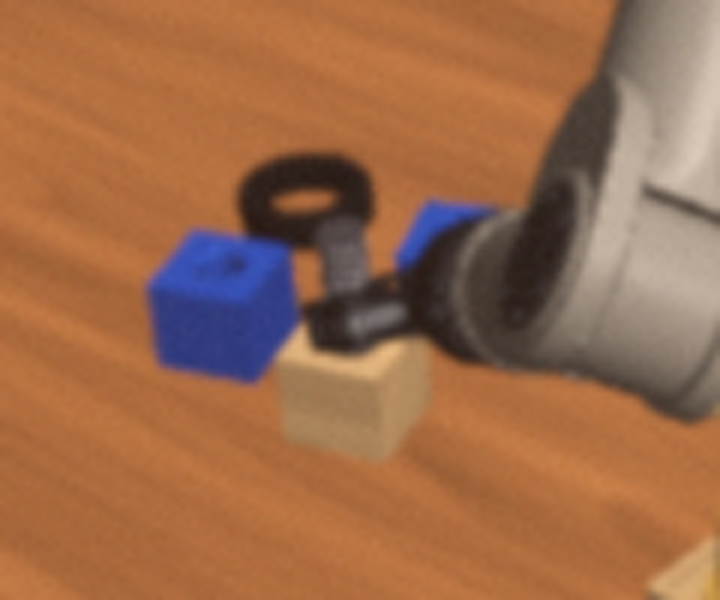

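View pics/t7.png

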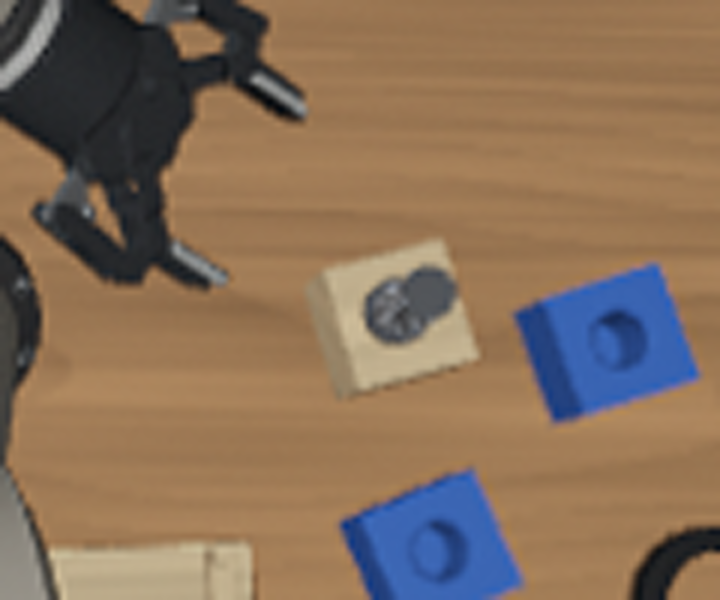

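```bash
python3 - <<'E'
from h import *
c=onz('top',[((430+.5)/6-.5+340,(292+.5)/6-.5+150)],.136)[0];print('handle top',c)
b=cv2.imread('pics/t7f.png'); s=cv2.imread('pics/s7f.png')
# tri of handle top: scene (344,228 crop6)
print(tri(((430+.5)/6-.5+340,(292+.5)/6-.5+150),((344+.5)/6-.5+200,(226+.5)/6-.5+115)))
tip=np.array([.6009,-.2506])
xy=(c[:2]+tip)/2;print(xy)
cplan([*xy,.205],down(-25.5))
E
```

```text
handle top [ 0.60166753 -0.24884018  0.136     ]
(array([ 0.60120618, -0.24804266,  0.13983732]), np.float64(0.00029099150772336643))
[ 0.60128376 -0.24972009]
turn [ 3.0000e-04  1.0468e+00 -5.0000e-04] shift [ 0.046  -0.0003  0.0932] deg 60.0 mm 104
```

Request:
apply_moves(series="0 0.18 0 -0.005 0 0.03 1; 0 0.36 0 0.005 0 0.05 1; 0 0.54 0 0.015 0 0.065 1; 0 0.72 0 0.026 0 0.078 1; 0 0.9 0 0.036 0 0.086 1; 0 1.047 0 0.046 0 0.093 1; 0 1.047 0 0.046 0 0.093 1; 0 1.047 0 0.046 0 0.093 1")

```text
clock: 9.07
tcp_pos: [0.6004, -0.2505, 0.2045]
orientation: [1.53, 0.965, -1.532]
contact_force: [-0.0, 0.4, -0.5]
grip_width: 0.0855
```

```bash
python3 - <<'E'
from h import *
log();adv(0,1.047,0,.046,0,.093)
cplan([.6012,-.250,.082],down(-25.5))
E
```

```text
9.07 q [ 0.557  0.488 -0.358  1.623  0.189  1.067 -0.302] p [ 0.6004 -0.2505  0.2045] F [-0.   0.4 -0.5] M [ 0.02 -0.03 -0.03] w 0.0855
[[-0.002, 0.902, -0.433], [0.0, -0.433, -0.902], [-1.0, -0.002, 0.0]]
cmd [ 0.6017 -0.2497  0.2049] meas-cmd mm [-1.3 -0.7 -0.4] deg [ 0.15 -0.03 -0.13]
turn [ 0.0005 -0.0002 -0.0003] shift [ 0.1229 -0.0003  0.0004] deg 0.0 mm 123
```

Request:
apply_moves(series="0 0 0 0.05 0 0 1; 0 0 0 0.1 0 0 1; 0 0 0 0.123 0 0 1; 0 0 0 0.123 0 0 1; 0 0 0 0.123 0 0 0; 0 0 0 0.123 0 0 0; 0 0 0 0.123 0 0 0; 0 0 0 0.123 0 0 0; 0 0 0 0.123 0 0 0", force=60)

```text
clock: 10.2
tcp_pos: [0.6022, -0.2496, 0.0837]
orientation: [1.53, 0.964, -1.528]
contact_force: [-2.9, 0.8, 5.7]
grip_width: 0.0268
```

```bash
python3 - <<'E'
from h import *
log();adv(0,0,0,.123,0,0)
E
```

```text
10.2 q [ 0.532  0.62  -0.328  1.712  0.251  0.85  -0.351] p [ 0.6022 -0.2496  0.0837] F [-2.9  0.8  5.7] M [0.15 0.35 0.  ] w 0.0268
[[0.001, 0.902, -0.431], [0.0, -0.431, -0.902], [-1.0, 0.001, -0.001]]
cmd [ 0.6017 -0.2497  0.0819] meas-cmd mm [0.5 0.1 1.8] deg [0.05 0.04 0.05]
```

```bash
python3 - <<'E'
from h import *
T1=lambda U,V:((U+.5)/5-.5+225,(V+.5)/5-.5+175)
for n,q in zip('LMR',[(153,109),(295,117),(446,131)]): print(n,onz('top',[T1(*q)],.066)[0])
np.save('gauge.npy',[.0687,0,0])
# refine: hole/flange by masks in the first top picture
b=cv2.imread('pics/top0.png')[175:230,235:335]; g=cv2.resize(b,None,fx=8,fy=8,interpolation=cv2.INTER_CUBIC)
cv2.imwrite('pics/t8.png',g)
P=[.5972,.0435,.1687]
cplan(P,down(-25.5)); cplan(P,down(4))
E
```

```text
L [0.60601695 0.22934058 0.066     ]
M [0.60300658 0.13915735 0.066     ]
R [0.59630767 0.04340194 0.066     ]
turn [ 0.0005 -0.0002 -0.0003] shift [-0.0868 -0.1301 -0.2628] deg 0.0 mm 306
turn [-5.144e-01 -1.000e-04 -3.000e-04] shift [-0.0868 -0.1301 -0.2628] deg 29.5 mm 306
```

View pics/t8.png

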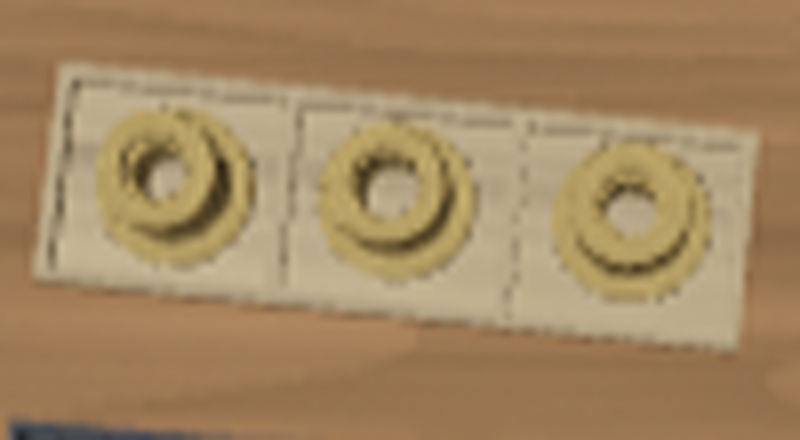

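```bash
python3 - <<'E'
from h import *
T=lambda U,V:((U+.5)/8-.5+235,(V+.5)/8-.5+175)
S2=lambda U,V:((U+.5)/5-.5+300,(V+.5)/5-.5+180)
for n,m,f,s in zip('LMR',[(154,169),(386,182),(630,206)],[(175,188),(397,201),(633,222)],[(385,230),(262,166),(138,103)]):
    print(n,'mouth',onz('top',[T(*m)],.066)[0][:2].round(4),'flange',onz('top',[T(*f)],.014)[0][:2].round(4),'scene',onz('scene',[S2(*s)],.066)[0][:2].round(4),'tri',tri(T(*m),S2(*s))[0].round(4))
E
```

```text
L mouth [0.6082 0.2338] flange [0.6078 0.2331] scene [0.6105 0.2328] tri [0.6089 0.2331 0.0649]
M mouth [0.6051 0.1417] flange [0.6045 0.1414] scene [0.604  0.1411] tri [0.605  0.1417 0.067 ]
R mouth [0.5978 0.045 ] flange [0.5981 0.044 ] scene [0.5981 0.0432] tri [0.5982 0.0443 0.0664]
```

```bash
python3 - <<'E'
from h import *
cplan([.598,.0443,.1687],down(4))
E
```

```text
turn [-5.144e-01 -1.000e-04 -3.000e-04] shift [-0.0868 -0.1298 -0.2639] deg 29.5 mm 307
```

Request:
apply_moves(series="0 0 0 -0.045 0 0 0; 0 0 0 -0.087 0 0 0; -0.1 0 0 -0.087 -0.025 -0.05 0; -0.22 0 0 -0.087 -0.053 -0.106 0; -0.34 0 0 -0.087 -0.081 -0.162 0; -0.45 0 0 -0.087 -0.108 -0.218 0; -0.514 0 0 -0.087 -0.1305 -0.264 0; -0.514 0 0 -0.087 -0.1305 -0.264 0; -0.514 0 0 -0.087 -0.1305 -0.264 0")

```text
clock: 11.32
tcp_pos: [0.5974, 0.0442, 0.1694]
orientation: [1.158, 1.241, -1.159]
contact_force: [0.5, 0.0, -2.1]
grip_width: 0.0267
```

```bash
python3 - <<'E'
from h import *
log();adv(-.514,0,0,-.087,-.1305,-.264)
a=grab_frame('scene')
cv2.imwrite('pics/s9.png',cv2.resize(a[140:240,270:410],None,fx=5,fy=5,interpolation=cv2.INTER_CUBIC))
p,M=st();tip=p+M@np.load('gauge.npy');print(tip)
for P in (tip,tip+[0,0,.045]): print(((proj('scene',P)[0]-[270,140]+.5)*5-.5).round(0))
cplan([.598,.0443,.1687],down(4))
E
```

```text
11.32 q [ 0.23   0.473 -0.538  1.774  0.286  0.974 -0.354] p [0.5974 0.0442 0.1694] F [ 0.5  0.  -2.1] M [-0.06 -0.02  0.02] w 0.0267
[[-0.0, 0.998, 0.068], [-0.0, 0.068, -0.998], [-1.0, -0.0, 0.0]]
cmd [0.5974 0.0447 0.1689] meas-cmd mm [-0.  -0.5  0.5] deg [ 0.05 -0.01 -0.04]
[0.5974664  0.0432193  0.10060933]
[289. 259.]
[290. 202.]
turn [-0.0004 -0.     -0.0003] shift [0.0002 0.0006 0.0005] deg 0.0 mm 1
```

View pics/s9.png

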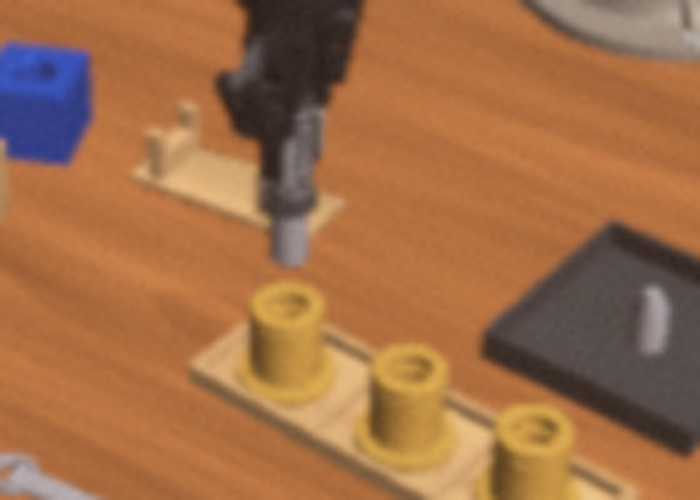

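Request:
apply_moves(series="0 0 0 0.02 0.0006 0.0005 0; 0 0 0 0.035 0.0006 0.0005 0; 0 0 0 0.042 0.0006 0.0005 0; 0 0 0 0.042 0.0006 0.0005 0")

```text
clock: 11.88
tcp_pos: [0.5977, 0.0443, 0.1267]
orientation: [1.158, 1.243, -1.159]
contact_force: [-0.0, -0.0, -1.4]
grip_width: 0.027
```

```bash
python3 - <<'E'
from h import *
log();adv(0,0,0,.042,.0006,.0005)
E
```

```text
11.88 q [ 0.214  0.524 -0.52   1.805  0.322  0.898 -0.382] p [0.5977 0.0443 0.1267] F [-0.  -0.  -1.4] M [ 0.01 -0.04  0.  ] w 0.027
[[-0.002, 0.998, 0.069], [0.001, 0.069, -0.998], [-1.0, -0.001, -0.001]]
cmd [0.598  0.0443 0.1269] meas-cmd mm [-0.3  0.1 -0.2] deg [ 0.04  0.04 -0.1 ]
```

Tip ~8 mm in the mouth, no contact force. Continue gently.

Request:
apply_moves(series="0 0 0 0.004 0 0 0; 0 0 0 0.008 0 0 0; 0 0 0 0.011 0 0 0; 0 0 0 0.011 0 0 0")

```text
clock: 12.38
tcp_pos: [0.5998, 0.0447, 0.1198]
orientation: [1.16, 1.238, -1.156]
contact_force: [-4.3, -2.1, 18.3]
grip_width: 0.0268
```

```bash
python3 - <<'E'
from h import *
log();adv(0,0,0,.011,0,0)
E
```

```text
12.38 q [ 0.209  0.533 -0.515  1.809  0.331  0.882 -0.39 ] p [0.5998 0.0447 0.1198] F [-4.3 -2.1 18.3] M [-0.47  1.32  0.03] w 0.0268
[[0.004, 0.998, 0.069], [-0.0, 0.069, -0.998], [-1.0, 0.004, 0.0]]
cmd [0.598  0.0443 0.1159] meas-cmd mm [1.8 0.4 4. ] deg [ 0.05 -0.02  0.2 ]
```

Request:
apply_moves(series="0 0 0 -0.006 0 0 0; 0 0 0 -0.006 -0.002 0.001 0; 0 0 0 -0.002 -0.002 0.001 0; 0 0 0 0.001 -0.002 0.001 0; 0 0 0 0.001 -0.002 0.001 0")

```text
clock: 13.0
tcp_pos: [0.5991, 0.0441, 0.1195]
orientation: [1.162, 1.237, -1.154]
contact_force: [-4.0, -0.0, 24.9]
grip_width: 0.0267
```

```bash
python3 - <<'E'
from h import *
log();adv(0,0,0,.001,-.002,.001)
E
```

```text
13.0 q [ 0.211  0.531 -0.516  1.813  0.332  0.877 -0.39 ] p [0.5991 0.0441 0.1195] F [-4.  -0.  24.9] M [-0.3   1.17 -0.  ] w 0.0267
[[0.006, 0.998, 0.069], [0.001, 0.069, -0.998], [-1.0, 0.006, -0.0]]
cmd [0.5961 0.0431 0.1149] meas-cmd mm [2.9 1.  4.7] deg [0.05 0.02 0.34]
```

```bash
python3 - <<'E'
from h import *
for z in (.155,.127,.116):cplan([.6045,.1412,z],down(4))
E
```

```text
turn [-0.0004 -0.     -0.0003] shift [-0.0401  0.0152 -0.0973] deg 0.0 mm 106
turn [-0.0004 -0.     -0.0003] shift [-0.0121  0.0152 -0.0973] deg 0.0 mm 99
turn [-0.0004 -0.     -0.0003] shift [-0.0011  0.0152 -0.0973] deg 0.0 mm 98
```

Request:
apply_moves(series="0 0 0 -0.02 0.002 -0.001 0; 0 0 0 -0.041 0.002 -0.001 0; 0 0 0 -0.042 0.008 -0.05 0; 0 0 0 -0.042 0.0152 -0.0973 0; 0 0 0 -0.042 0.0152 -0.0973 0; 0 0 0 -0.04 0.0152 -0.0973 0; 0 0 0 -0.02 0.0152 -0.0973 0; 0 0 0 -0.011 0.0152 -0.0973 0; 0 0 0 -0.006 0.0152 -0.0973 0; 0 0 0 -0.001 0.0152 -0.0973 0; 0 0 0 -0.001 0.0152 -0.0973 0")

```text
clock: 14.38
tcp_pos: [0.6047, 0.1413, 0.1165]
orientation: [1.159, 1.241, -1.158]
contact_force: [0.1, -0.5, -3.6]
grip_width: 0.0267
```

```bash
python3 - <<'E'
from h import *
log();adv(0,0,0,-.001,.0152,-.0973)
E
```

```text
14.38 q [ 0.055  0.569 -0.523  1.76   0.349  0.906 -0.55 ] p [0.6047 0.1413 0.1165] F [ 0.1 -0.5 -3.6] M [ 0.03 -0.02 -0.05] w 0.0267
[[-0.0, 0.998, 0.069], [0.001, 0.069, -0.998], [-1.0, -0.0, -0.001]]
cmd [0.6045 0.1412 0.1159] meas-cmd mm [0.2 0.1 0.6] deg [ 0.04  0.03 -0.02]
```

Request:
apply_moves(series="0 0 0 0.008 0 0 0; 0 0 0 0.016 0 0 0; 0 0 0 0.022 0 0 0; 0 0 0 0.026 0 0 0; 0 0 0 0.028 0 0 0; 0 0 0 0.028 0 0 0")

```text
clock: 15.12
tcp_pos: [0.6048, 0.1415, 0.0897]
orientation: [1.159, 1.241, -1.158]
contact_force: [-2.6, -1.6, 5.3]
grip_width: 0.0267
```

```bash
python3 - <<'E'
from h import *
log();adv(0,0,0,.028,0,0)
a=grab_frame('scene')
cv2.imwrite('pics/s10.png',cv2.resize(a[140:240,290:430],None,fx=5,fy=5,interpolation=cv2.INTER_CUBIC))
E
```

```text
15.12 q [ 0.042  0.602 -0.508  1.776  0.372  0.86  -0.569] p [0.6048 0.1415 0.0897] F [-2.6 -1.6  5.3] M [-0.35  0.62  0.07] w 0.0267
[[0.0, 0.998, 0.069], [0.0, 0.069, -0.998], [-1.0, 0.0, -0.0]]
cmd [0.6045 0.1412 0.0879] meas-cmd mm [0.2 0.3 1.8] deg [ 0.04  0.01 -0.  ]
```

View pics/s10.png

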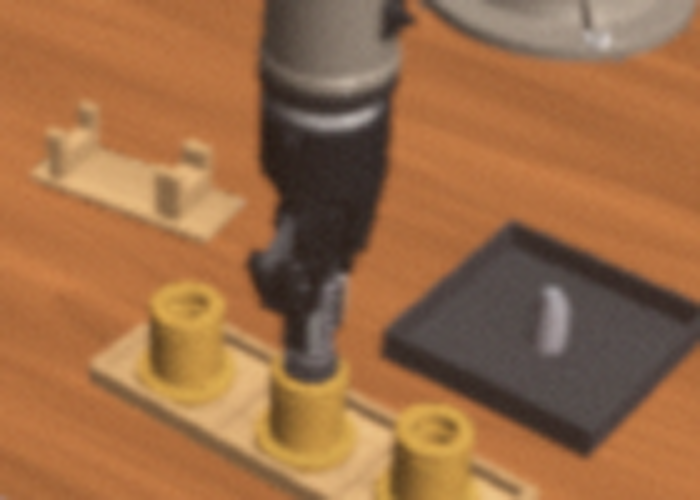

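```bash
python3 - <<'E'
from h import *
for z in (.17,.115,.083):cplan([.6010,-.2503,z],down(4))
E
```

```text
turn [-0.0004 -0.     -0.0003] shift [-0.0821 -0.0307  0.3904] deg 0.0 mm 400
turn [-0.0004 -0.     -0.0003] shift [-0.0271 -0.0307  0.3904] deg 0.0 mm 393
turn [-0.0004 -0.     -0.0003] shift [ 0.0049 -0.0307  0.3904] deg 0.0 mm 392
```

Request:
apply_moves(series="0 0 0 -0.01 0 0 0; 0 0 0 -0.03 0 0 0; 0 0 0 -0.055 0 0 0; 0 0 0 -0.082 0 0 0; 0 0 0 -0.082 0 0 0")

```text
clock: 15.8
tcp_pos: [0.6066, 0.1424, 0.1741]
orientation: [1.163, 1.238, -1.153]
contact_force: [-0.2, -0.6, -3.3]
grip_width: 0.0264
```

```bash
python3 - <<'E'
from h import *
log();adv(0,0,0,-.082,0,0)
a=grab_frame('scene')
cv2.imwrite('pics/s11.png',cv2.resize(a[140:240,290:430],None,fx=5,fy=5,interpolation=cv2.INTER_CUBIC))
for z in (.17,.115,.083):cplan([.6010,-.2503,z],down(4))
E
```

```text
15.8 q [ 0.075  0.504 -0.55   1.716  0.305  1.001 -0.515] p [0.6066 0.1424 0.1741] F [-0.2 -0.6 -3.3] M [-0.04 -0.01  0.02] w 0.0264
[[0.006, 0.998, 0.069], [0.002, 0.069, -0.998], [-1.0, 0.006, -0.002]]
cmd [0.6045 0.1412 0.1699] meas-cmd mm [2.1 1.2 4.3] deg [0.03 0.12 0.34]
turn [-0.0004 -0.     -0.0003] shift [-1.000e-04 -3.070e-02  3.904e-01] deg 0.0 mm 392
turn [-0.0004 -0.     -0.0003] shift [ 0.0549 -0.0307  0.3904] deg 0.0 mm 395
turn [-0.0004 -0.     -0.0003] shift [ 0.0869 -0.0307  0.3904] deg 0.0 mm 401
```

View pics/s11.png

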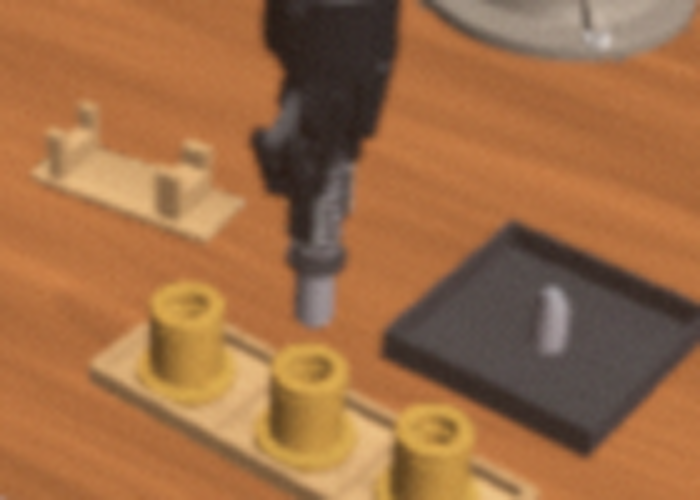

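Request:
apply_moves(series="0 0 0 0 -0.004 0.05 0; 0 0 0 0 -0.008 0.105 0; 0 0 0 0 -0.0125 0.16 0; 0 0 0 0 -0.017 0.215 0; 0 0 0 0 -0.021 0.27 0; 0 0 0 0 -0.0255 0.325 0; 0 0 0 0 -0.0295 0.375 0; 0 0 0 0 -0.0307 0.3904 0; 0 0 0 0 -0.0307 0.3904 0; 0 0 0 0.02 -0.0307 0.3904 0; 0 0 0 0.035 -0.0307 0.3904 0; 0 0 0 0.035 -0.0307 0.3904 0")

```text
clock: 17.35
tcp_pos: [0.5997, -0.2483, 0.133]
orientation: [1.157, 1.247, -1.158]
contact_force: [0.3, -0.0, -2.1]
grip_width: 0.0269
```

```bash
python3 - <<'E'
from h import *
log();adv(0,0,0,.035,-.0307,.3904)
a=grab_frame('scene');b=grab_frame('top')
cv2.imwrite('pics/s12.png',cv2.resize(a[115:215,200:320],None,fx=6,fy=6,interpolation=cv2.INTER_CUBIC))
for z in (.115,.083):cplan([.6010,-.2503,z],down(4))
E
```

```text
17.35 q [ 0.623  0.579 -0.457  1.678  0.297  0.959  0.128] p [ 0.5997 -0.2483  0.133 ] F [ 0.3 -0.  -2.1] M [-0.   -0.02  0.03] w 0.0269
[[-0.004, 0.997, 0.071], [0.003, 0.071, -0.997], [-1.0, -0.004, -0.003]]
cmd [ 0.601  -0.2503  0.1349] meas-cmd mm [-1.3  2.  -1.8] deg [-0.08  0.16 -0.22]
turn [-0.0004 -0.     -0.0003] shift [ 0.0199  0.     -0.    ] deg 0.0 mm 20
turn [-0.0004 -0.     -0.0003] shift [ 0.0519  0.     -0.    ] deg 0.0 mm 52
```

View pics/s12.png

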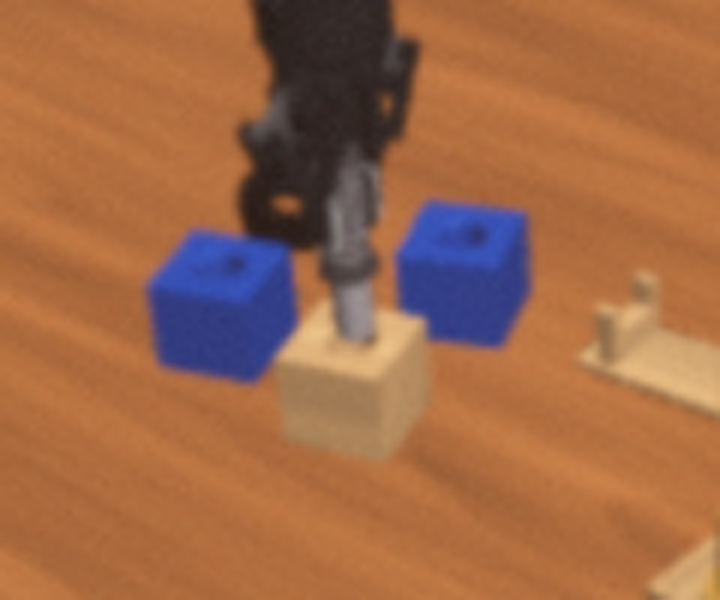

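Pin end is at the hole's mouth (~(357,340) in crop). Descend.

Request:
apply_moves(series="0 0 0 0.01 0 0 0; 0 0 0 0.022 0 0 0; 0 0 0 0.035 0 0 0; 0 0 0 0.045 0 0 0; 0 0 0 0.049 0 0 0; 0 0 0 0.053 0 0 0; 0 0 0 0.053 0 0 0")

```text
clock: 18.32
tcp_pos: [0.6011, -0.2501, 0.0837]
orientation: [1.159, 1.241, -1.158]
contact_force: [-4.0, 0.8, 5.3]
grip_width: 0.0269
```

```bash
python3 - <<'E'
from h import *
log();adv(0,0,0,.053,0,0)
E
```

```text
18.32 q [ 0.608  0.637 -0.435  1.707  0.333  0.872  0.1  ] p [ 0.6011 -0.2501  0.0837] F [-4.   0.8  5.3] M [0.23 0.85 0.04] w 0.0269
[[0.0, 0.998, 0.069], [0.0, 0.069, -0.998], [-1.0, 0.0, -0.0]]
cmd [ 0.601  -0.2503  0.0819] meas-cmd mm [0.1 0.3 1.8] deg [ 0.04  0.01 -0.  ]
```

Request:
apply_moves(series="0 0 0 -0.0015 0 0 1; 0 0 0 -0.0015 0 0 1; 0 0 0 -0.0015 0 0 1; 0 0 0 -0.0015 0 0 1; 0 0 0 -0.04 0 0 1; 0 0 0 -0.09 0 0 1; 0 0 0 -0.12 0 0 1; 0 0 0 -0.12 0 0 1")

```text
clock: 19.32
tcp_pos: [0.6028, -0.2505, 0.2055]
orientation: [1.16, 1.236, -1.155]
contact_force: [-0.1, 0.3, -0.3]
grip_width: 0.0852
```

```bash
python3 - <<'E'
from h import *
log();adv(0,0,0,-.12,0,0)
a=grab_frame('scene')
cv2.imwrite('pics/s13.png',cv2.resize(a[115:215,200:320],None,fx=6,fy=6,interpolation=cv2.INTER_CUBIC))
for z in (.20,.12,.036):cplan([.6048,.1415,z],down(-4))
E
```

```text
19.32 q [ 0.641  0.505 -0.48   1.616  0.256  1.077  0.161] p [ 0.6028 -0.2505  0.2055] F [-0.1  0.3 -0.3] M [ 0.05  0.02 -0.04] w 0.0852
[[0.006, 0.998, 0.069], [-0.001, 0.069, -0.998], [-1.0, 0.005, 0.002]]
cmd [ 0.601  -0.2503  0.2019] meas-cmd mm [ 1.8 -0.2  3.7] deg [ 0.04 -0.09  0.29]
turn [ 1.392e-01 -1.000e-04 -3.000e-04] shift [ 0.0019  0.031  -0.3906] deg 8.0 mm 392
turn [ 1.392e-01 -1.000e-04 -3.000e-04] shift [ 0.0819  0.031  -0.3906] deg 8.0 mm 400
turn [ 1.392e-01 -1.000e-04 -3.000e-04] shift [ 0.1659  0.031  -0.3906] deg 8.0 mm 426
```

View pics/s13.png

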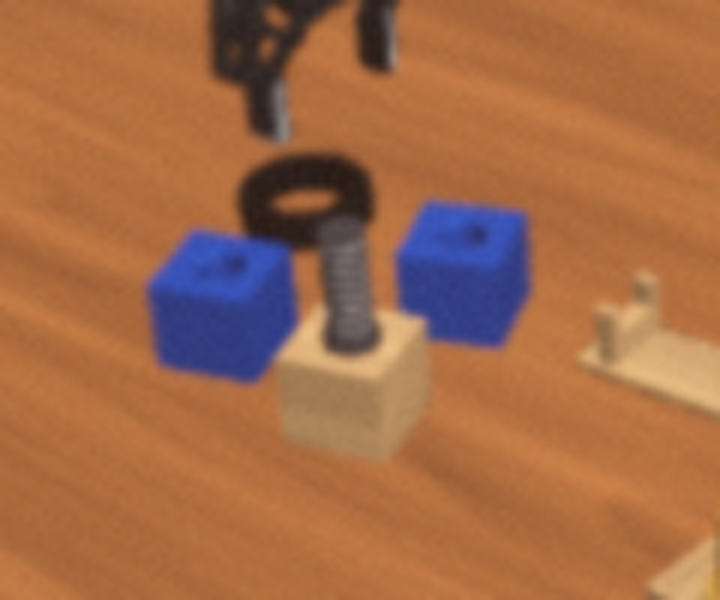

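Request:
apply_moves(series="0 0 0 0 0.004 -0.05 1; 0.03 0 0 0 0.0085 -0.105 1; 0.06 0 0 0 0.013 -0.16 1; 0.09 0 0 0 0.017 -0.215 1; 0.12 0 0 0.002 0.0215 -0.27 1; 0.139 0 0 0.002 0.026 -0.325 1; 0.139 0 0 0.02 0.03 -0.375 1; 0.139 0 0 0.05 0.031 -0.3906 1; 0.139 0 0 0.082 0.031 -0.3906 1; 0.139 0 0 0.082 0.031 -0.3906 1")

```text
clock: 20.62
tcp_pos: [0.6022, 0.1408, 0.1169]
orientation: [1.256, 1.18, -1.266]
contact_force: [0.0, -0.4, 0.3]
grip_width: 0.0854
```

```bash
python3 - <<'E'
from h import *
log();adv(.139,0,0,.082,.031,-.3906)
for z in (.036,):cplan([.6048,.1415,z],down(-4))
a=grab_frame('scene')
cv2.imwrite('pics/s14.png',cv2.resize(a[140:240,290:430],None,fx=5,fy=5,interpolation=cv2.INTER_CUBIC))
E
```

```text
20.62 q [ 0.046  0.566 -0.511  1.761  0.337  0.911 -0.679] p [0.6022 0.1408 0.1169] F [ 0.  -0.4  0.3] M [-0.02  0.03 -0.01] w 0.0854
[[-0.007, 0.998, -0.069], [-0.001, -0.069, -0.998], [-1.0, -0.007, 0.002]]
cmd [0.6048 0.1415 0.1199] meas-cmd mm [-2.6 -0.6 -3. ] deg [-0.01 -0.11 -0.42]
turn [ 0.0002 -0.0001 -0.0003] shift [ 0.0839 -0.     -0.    ] deg 0.0 mm 84
```

View pics/s14.png

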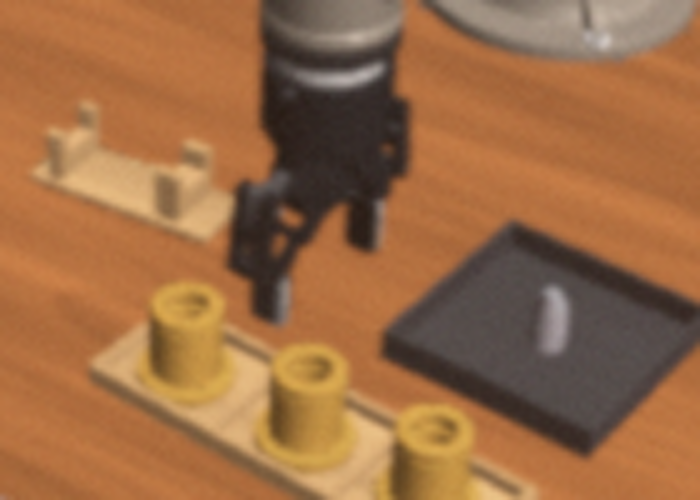

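Request:
apply_moves(series="0 0 0 0.03 0 0 1; 0 0 0 0.06 0 0 1; 0 0 0 0.084 0 0 1; 0 0 0 0.084 0 0 1; 0 0 0 0.084 0 0 1; 0 0 0 0.084 0 0 0; 0 0 0 0.084 0 0 0; 0 0 0 0.084 0 0 0; 0 0 0 0.084 0 0 0; 0 0 0 0.084 0 0 0", force=70)

```text
clock: 21.92
tcp_pos: [0.6057, 0.142, 0.0381]
orientation: [1.262, 1.175, -1.259]
contact_force: [-3.1, -0.5, 6.1]
grip_width: 0.046
```

```bash
python3 - <<'E'
from h import *
log();adv(0,0,0,.084,0,0)
E
```

```text
21.93 q [ 0.009  0.668 -0.464  1.799  0.409  0.77  -0.737] p [0.6057 0.142  0.0381] F [-3.1 -0.5  6.1] M [-0.17  0.45 -0.01] w 0.046
[[0.002, 0.998, -0.07], [0.001, -0.07, -0.998], [-1.0, 0.002, -0.001]]
cmd [0.6048 0.1415 0.0359] meas-cmd mm [0.8 0.5 2.2] deg [0.03 0.05 0.07]
```

```bash
python3 - <<'E'
import cv2
s=cv2.imread('pics/scene0.png');t=cv2.imread('pics/top0.png')
cv2.imwrite('pics/t15.png',cv2.resize(t[240:268,240:280],None,fx=16,fy=16,interpolation=cv2.INTER_CUBIC))
cv2.imwrite('pics/s15.png',cv2.resize(s[185:225,380:420],None,fx=14,fy=14,interpolation=cv2.INTER_CUBIC))
cv2.imwrite('pics/t15b.png',cv2.resize(t[222:287,225:295],None,fx=9,fy=9,interpolation=cv2.INTER_CUBIC))
E
```

```text
(no output)
```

View pics/t15.png

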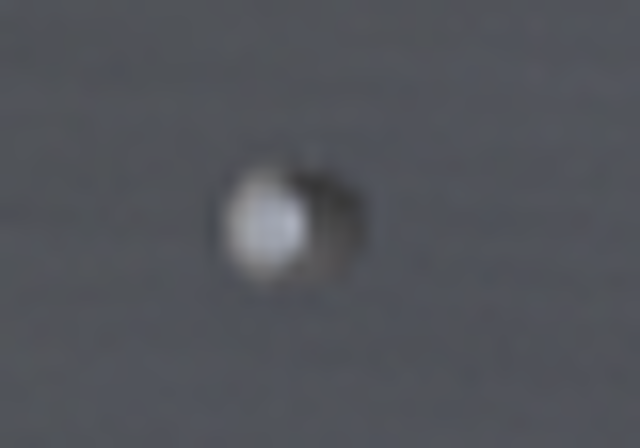

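View pics/s15.png

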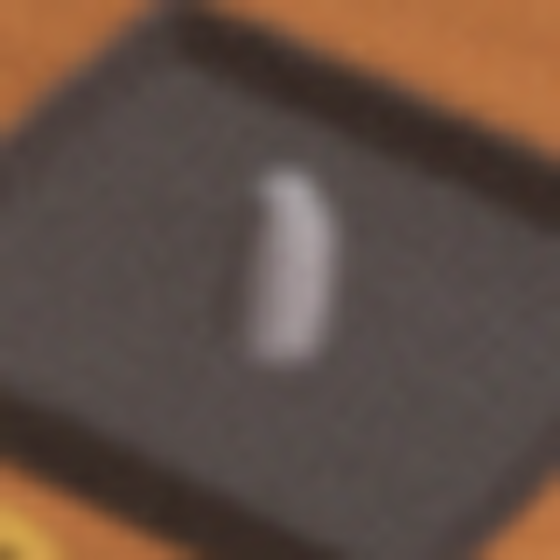

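View pics/t15b.png

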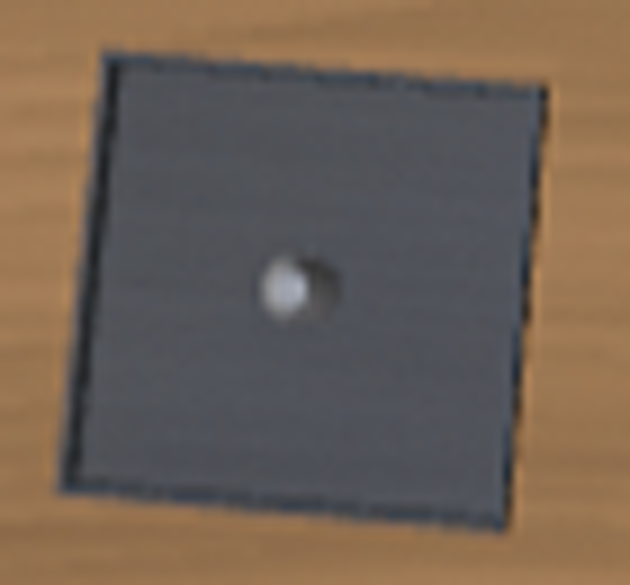

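```bash
python3 - <<'E'
from h import *
T=lambda U,V:((U+.5)/16-.5+240,(V+.5)/16-.5+240)
B=lambda U,V:((U+.5)/9-.5+225,(V+.5)/9-.5+222)
S=lambda U,V:((U+.5)/14-.5+380,(V+.5)/14-.5+185)
print(onz('top',[T(272,225)],.046),onz('top',[T(282,225)],.032))
c=np.array([onz('top',[B(*q)],.024)[0] for q in[(103,52),(548,85),(508,530),(60,490)]]);print(c.round(4),c.mean(0))
print(onz('scene',[S(287,180)],.046)); print(tri(T(272,225),S(287,180)))
for P in ([.427,.219,.046],[.427,.219,.032],[.427,.219,.004]): print(((proj('scene',P)[0]-[380,185]+.5)*14).round(0),((proj('top',P)[0]-240+.5)*16).round(0))
E
```

```text
[[0.42652823 0.22040548 0.046     ]] [[0.42650879 0.22045049 0.032     ]]
[[0.5091 0.2938 0.024 ]
 [0.5012 0.133  0.024 ]
 [0.3435 0.1421 0.024 ]
 [0.3534 0.3017 0.024 ]] [0.42677331 0.21767272 0.024     ]
[[0.4239686  0.21483792 0.046     ]]
(array([0.4274123 , 0.21824478, 0.04983059]), np.float64(0.00360981868730994))
[297. 193.] [280. 223.]
[290. 240.] [290. 223.]
[277. 331.] [310. 223.]
```

```bash
python3 - <<'E'
from h import *
for z in (.117,.09,.036):cplan([.4267,.219,z],down(-4))
E
```

```text
turn [ 0.0002 -0.0001 -0.0003] shift [-0.0812 -0.1831 -0.065 ] deg 0.0 mm 211
turn [ 0.0002 -0.0001 -0.0003] shift [-0.0542 -0.1831 -0.065 ] deg 0.0 mm 202
turn [ 0.0002 -0.0001 -0.0003] shift [-0.0002 -0.1831 -0.065 ] deg 0.0 mm 194
```

Request:
apply_moves(series="0 0 0 -0.01 0 0 0; 0 0 0 -0.035 0 0 0; 0 0 0 -0.06 0 0 0; 0 0 0 -0.085 0 0 0; 0 0 0 -0.085 0 0 0")

```text
clock: 22.55
tcp_pos: [0.606, 0.1421, 0.1234]
orientation: [1.264, 1.174, -1.258]
contact_force: [0.4, -0.4, -6.3]
grip_width: 0.0458
```

```bash
python3 - <<'E'
from h import *
log();adv(0,0,0,-.085,0,0)
a=grab_frame('scene')
cv2.imwrite('pics/s16.png',cv2.resize(a[140:240,290:430],None,fx=5,fy=5,interpolation=cv2.INTER_CUBIC))
cplan([.4267,.219,.117],down(-4))
E
```

```text
22.55 q [ 0.049  0.559 -0.515  1.755  0.337  0.912 -0.679] p [0.606  0.1421 0.1234] F [ 0.4 -0.4 -6.3] M [ 0.09 -0.03  0.03] w 0.0458
[[0.003, 0.998, -0.07], [0.002, -0.07, -0.998], [-1.0, 0.003, -0.002]]
cmd [0.6048 0.1415 0.1209] meas-cmd mm [1.2 0.6 2.5] deg [0.04 0.1  0.16]
turn [ 0.0002 -0.0001 -0.0003] shift [ 0.0038 -0.1831 -0.065 ] deg 0.0 mm 194
```

View pics/s16.png

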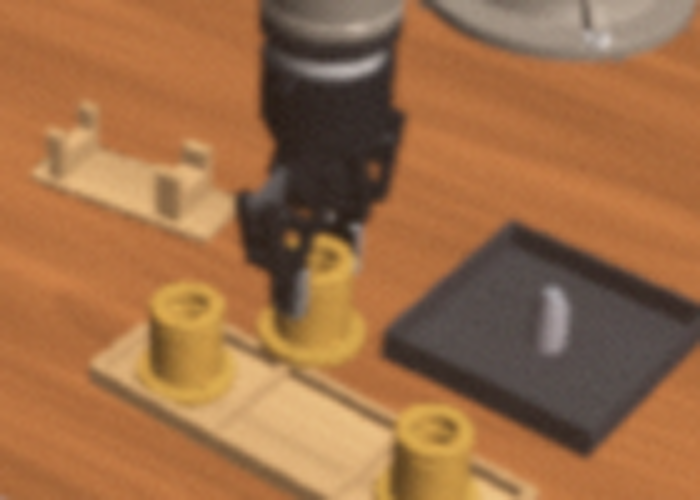

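Request:
apply_moves(series="0 0 0 0 -0.04 -0.014 0; 0 0 0 0 -0.085 -0.03 0; 0 0 0 0 -0.13 -0.046 0; 0 0 0 0 -0.165 -0.0585 0; 0 0 0 0 -0.183 -0.065 0; 0 0 0 0 -0.183 -0.065 0; 0 0 0 0 -0.183 -0.065 0; 0 0 0 0 -0.183 -0.065 0")

```text
clock: 23.6
tcp_pos: [0.4283, 0.2188, 0.1216]
orientation: [1.263, 1.174, -1.261]
contact_force: [0.5, 0.4, -6.1]
grip_width: 0.0455
```

```bash
python3 - <<'E'
from h import *
log();adv(0,0,0,0,-.183,-.065)
a=grab_frame('scene');b=grab_frame('top')
cv2.imwrite('pics/s17.png',cv2.resize(a[140:240,330:470],None,fx=5,fy=5,interpolation=cv2.INTER_CUBIC))
cv2.imwrite('pics/t17.png',cv2.resize(b[222:287,225:295],None,fx=9,fy=9,interpolation=cv2.INTER_CUBIC))
p,M=st(); u=p+[0,0,-.032]; print('underside',u)
for P in (u,u+[0,0,.06]): print('s',((proj('scene',P)[0]-[330,140]+.5)*5).round(0),'t',((proj('top',P)[0]-[225,222]+.5)*9).round(0))
E
```

```text
23.6 q [-0.1    0.368 -0.595  2.079  0.292  0.774 -0.947] p [0.4283 0.2188 0.1216] F [ 0.5  0.4 -6.1] M [ 0.01 -0.02  0.02] w 0.0455
[[0.001, 0.997, -0.072], [0.001, -0.072, -0.997], [-1.0, 0.0, -0.001]]
cmd [0.4268 0.219  0.1208] meas-cmd mm [ 1.5 -0.3  0.8] deg [0.15 0.04 0.01]
underside [0.42785871 0.21895364 0.08966049]
s [363. 242.] t [274. 285.]
s [374. 166.] t [246. 285.]
```

View pics/s17.png

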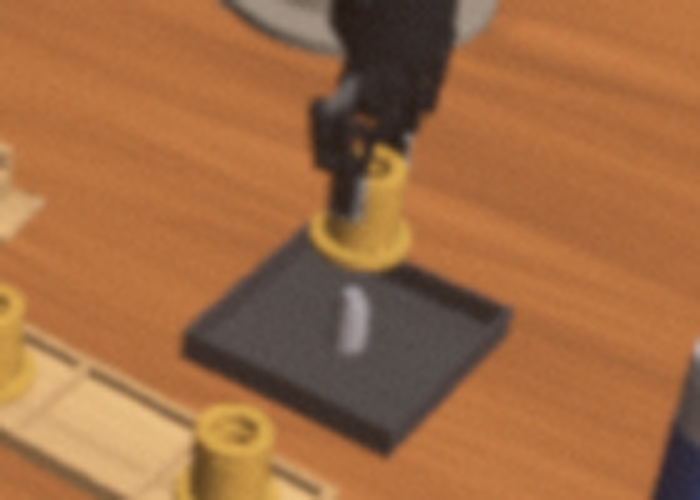

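View pics/t17.png

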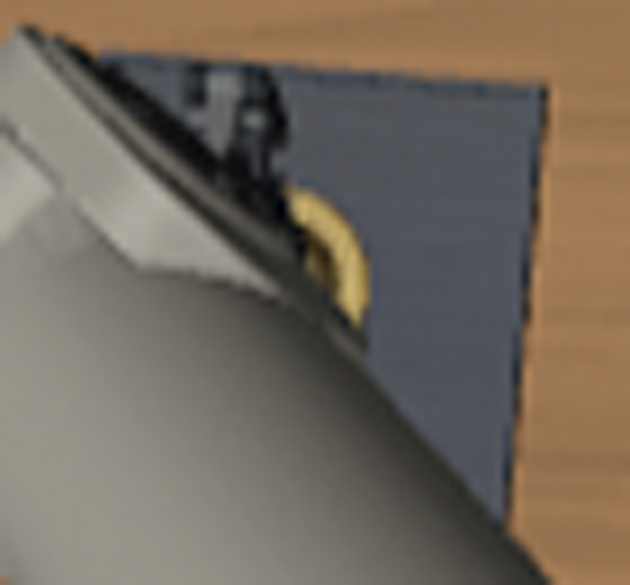

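Request:
apply_moves(series="0 0 0 0.02 0 0 0; 0 0 0 0.04 0 0 0; 0 0 0 0.05 0 0 0; 0 0 0 0.055 0 0 0; 0 0 0 0.06 0 0 0; 0 0 0 0.06 0 0 0")

```text
clock: 24.45
tcp_pos: [0.4273, 0.2195, 0.0618]
orientation: [1.262, 1.176, -1.26]
contact_force: [-0.2, 0.4, -6.4]
grip_width: 0.0456
```

```bash
python3 - <<'E'
from h import *
log();adv(0,0,0,.06,0,0)
E
```

```text
24.45 q [-0.158  0.465 -0.539  2.119  0.388  0.652 -1.034] p [0.4273 0.2195 0.0618] F [-0.2  0.4 -6.4] M [-0.   -0.01  0.04] w 0.0456
[[0.0, 0.998, -0.07], [0.001, -0.07, -0.998], [-1.0, 0.0, -0.001]]
cmd [0.4268 0.219  0.0608] meas-cmd mm [0.5 0.5 1. ] deg [0.03 0.04 0.  ]
```

Request:
apply_moves(series="0 0 0 0.003 0 0 0; 0 0 0 0.006 0 0 0; 0 0 0 0.009 0 0 0; 0 0 0 0.011 0 0 0; 0 0 0 0.011 0 0 0")

```text
clock: 25.08
tcp_pos: [0.427, 0.2194, 0.0506]
orientation: [1.261, 1.176, -1.26]
contact_force: [-0.5, -0.6, -7.0]
grip_width: 0.0456
```

```bash
python3 - <<'E'
from h import *
log();adv(0,0,0,.011,0,0)
E
```

```text
25.07 q [-0.17   0.484 -0.526  2.125  0.407  0.629 -1.05 ] p [0.427  0.2194 0.0506] F [-0.5 -0.6 -7. ] M [-0.01  0.01  0.04] w 0.0456
[[-0.0, 0.998, -0.07], [0.001, -0.07, -0.998], [-1.0, -0.0, -0.001]]
cmd [0.4268 0.219  0.0498] meas-cmd mm [0.2 0.4 0.8] deg [ 0.03  0.03 -0.02]
```

Request:
apply_moves(series="0 0 0 0.004 0 0 0; 0 0 0 0.008 0 0 0; 0 0 0 0.011 0 0 0; 0 0 0 0.013 0 0 0; 0 0 0 0.015 0 0 0; 0 0 0 0.015 0 0 0")

```text
clock: 25.82
tcp_pos: [0.4272, 0.2195, 0.0361]
orientation: [1.261, 1.175, -1.26]
contact_force: [-1.6, 0.2, -0.3]
grip_width: 0.0458
```

```bash
python3 - <<'E'
from h import *
log();adv(0,0,0,.015,0,0)
E
```

```text
25.82 q [-0.187  0.508 -0.507  2.132  0.432  0.6   -1.073] p [0.4272 0.2195 0.0361] F [-1.6  0.2 -0.3] M [-0.21  0.34 -0.03] w 0.0458
[[0.001, 0.998, -0.07], [0.001, -0.07, -0.998], [-1.0, 0.001, -0.001]]
cmd [0.4268 0.219  0.0348] meas-cmd mm [0.4 0.5 1.2] deg [0.03 0.03 0.01]
```

Request:
apply_moves(series="0 0 0 0.0015 0 0 0; 0 0 0 0.0015 0 0 0")

```text
clock: 26.08
tcp_pos: [0.4272, 0.2195, 0.036]
orientation: [1.261, 1.174, -1.26]
contact_force: [-6.8, -4.2, 23.0]
grip_width: 0.046
```

```bash
python3 - <<'E'
from h import *
log();adv(0,0,0,.0015,0,0)
E
```

```text
26.07 q [-0.189  0.508 -0.506  2.132  0.434  0.6   -1.075] p [0.4272 0.2195 0.036 ] F [-6.8 -4.2 23. ] M [-0.94  1.64  0.02] w 0.046
[[0.001, 0.998, -0.07], [-0.0, -0.07, -0.998], [-1.0, 0.001, 0.0]]
cmd [0.4268 0.219  0.0333] meas-cmd mm [0.4 0.5 2.7] deg [ 0.03 -0.02  0.06]
```

Firmly on the floor. Ease off, release, rise straight up.

Request:
apply_moves(series="0 0 0 -0.0025 0 0 0; 0 0 0 -0.0025 0 0 1; 0 0 0 -0.0025 0 0 1; 0 0 0 -0.0025 0 0 1; 0 0 0 -0.0025 0 0 1; 0 0 0 -0.03 0 0 1; 0 0 0 -0.08 0 0 1; 0 0 0 -0.13 0 0 1; 0 0 0 -0.18 0 0 1; 0 0 0 -0.18 0 0 1")

```text
clock: 27.32
tcp_pos: [0.4292, 0.2208, 0.218]
orientation: [1.267, 1.173, -1.253]
contact_force: [0.2, 0.4, -1.1]
grip_width: 0.0854
```

```bash
python3 - <<'E'
from h import *
log();adv(0,0,0,-.18,0,0)
a=grab_frame('scene');b=grab_frame('top')
cv2.imwrite('pics/s18.png',cv2.resize(a[130:270,200:500],None,fx=2.6,fy=2.6,interpolation=cv2.INTER_CUBIC))
cv2.imwrite('pics/t18.png',b)
cv2.imwrite('pics/s18b.png',cv2.resize(a[170:240,360:450],None,fx=8,fy=8,interpolation=cv2.INTER_CUBIC))
E
```

```text
27.32 q [-0.025  0.232 -0.659  1.988  0.174  0.968 -0.839] p [0.4292 0.2208 0.218 ] F [ 0.2  0.4 -1.1] M [-0.03 -0.05 -0.02] w 0.0854
[[0.008, 0.997, -0.07], [0.004, -0.07, -0.998], [-1.0, 0.007, -0.004]]
cmd [0.4267 0.219  0.2133] meas-cmd mm [2.5 1.8 4.7] deg [0.05 0.24 0.4 ]
```

View pics/s18.png

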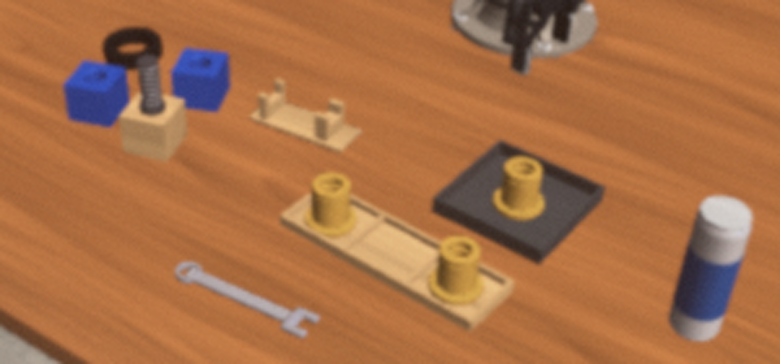

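View pics/s18b.png

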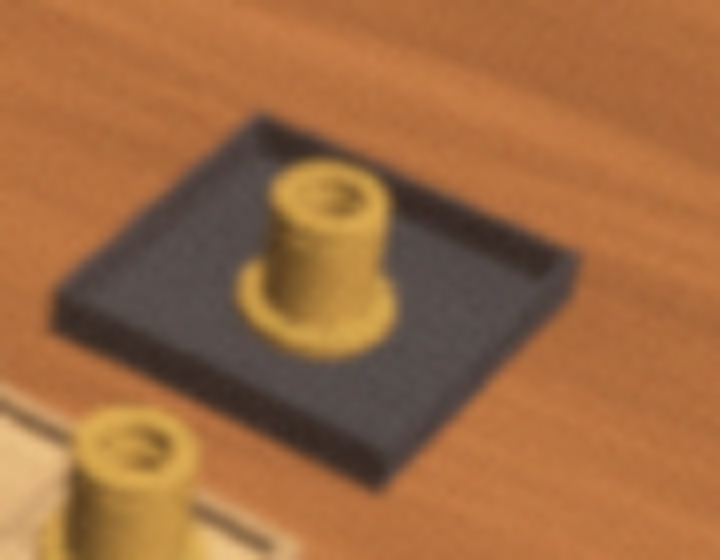

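View pics/t18.png

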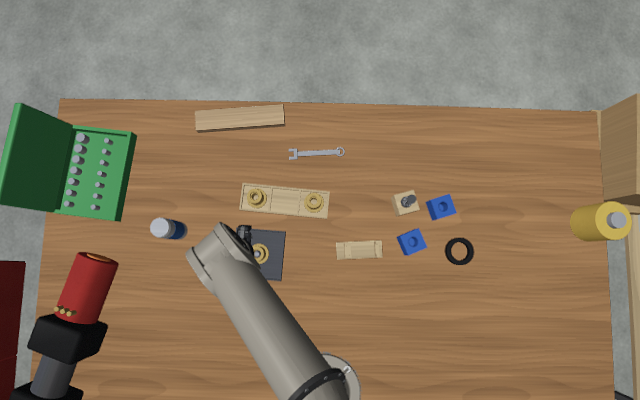

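Request:
apply_moves(series="0 0 0 0 0 0 1; 0 0 0 0 0 0 1; 0 0 0 0 0 0 1; 0 0 0 0 0 0 1")

```text
clock: 27.92
tcp_pos: [0.427, 0.2193, 0.2139]
orientation: [1.261, 1.176, -1.261]
contact_force: [-0.0, 0.4, -1.2]
grip_width: 0.0855
```

```bash
python3 -c "
from h import *
log();print(hand_in())"
```

```text
27.93 q [-0.026  0.238 -0.657  1.992  0.175  0.967 -0.84 ] p [0.427  0.2193 0.2139] F [-0.   0.4 -1.2] M [0.02 0.01 0.01] w 0.0855
[[-0.0, 0.998, -0.07], [0.001, -0.07, -0.998], [-1.0, -0.0, -0.001]]
the job is handed in; nothing more can be done
None
```

The job is done and handed in at 27.9 s of the 72 s allowed.

- **Gauge to stand:** I lifted the gauge from its rest, stood it upright fully down in the plywood stand, let go, and took it again from above by the handle.
- **Finding the worn bush:** In the bush at the low-y end of the rack, the pin stopped about 15 mm below the top. It stopped at the same depth on a second try with the pin shifted sideways and about 25 N downward force, so that bush is sound. In the middle bush it slid in until the collar met the top, so that is the worn one. I did not try the third bush, since the worn one had been found.
- **Gauge back home:** The gauge went back into its stand at the same height as when first homed (tool at z = 83.7 mm both times, with light contact).
- **Worn bush in the tray:** I lowered it over the spindle with no sideways contact until it met the tray floor. Contact came at the expected height (36.1 mm). I pressed it down to confirm (23 N upward reading), then released it and backed off.

**Last checks:** The final pictures show:
- the gauge upright in its stand;
- the worn bush standing flat over the spindle in the tray;
- the two sound bushes standing in the rack;
- the spray can, spanner and tape roll looking the same as in the first pictures.

The gripper was open and clear of everything. The only disagreement was the spindle's y position, where the two camera views and the tray corners differed by a few millimetres. I used a value in between, and the bush went on freely.

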